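# Work the wedge out from under the cabinet's drop shutter

## Robot

A 6-joint arm with a two-finger parallel gripper is mounted at the origin on a cart in front of the work surface, level with it; the furniture and walls round the work are solid. World frame = base frame: x ahead of the robot, y to its left, z up, the work surface at z = 0. Lengths are in mm, angles in degrees, forces in N, time in s.
With the tool pointing down it reaches from about 350 to 875 mm from the base axis. Payload 4.2 kg.
Tool frame: the origin (TCP) lies midway between the tips of the shut fingers; the grasp point (between the pads) lies 19 mm behind it (bot.grip_depth is the distance from the TCP to the grasp point, in mm); z points along the fingers, y is the line along which they close (so a half turn about z gives the same grasp; the last joint's range is limited). The gripper opens to 85 mm and grips with 20 to 120 N. Pads are 22 mm wide; open, the fingers measure 114 mm over their backs; the gripper's body (76 mm by 85 mm) begins 54 mm behind the grasp point. The pads swing forward as they close: fully open they stand 13 mm farther back than shut.
Start: joints at [81.509, 22.042, 0.453, 0, -68.411, -14.817], TCP at [247.262, 573.987, 231.312] pointing down, gripper open.
Joint ranges: [-179.83, 179.83], [-69.29, 118.12], [-61.27, 80.66], [-181.25, 117.63], [-171.15, -9.14], [-177.46, 177.46]. Speed limits (degrees/s): [159.86, 159.86, 180, 180, 180, 180].

## Interface

Orientations are given as a 3x3 rotation matrix whose columns are the frame's x, y, z axes.
In Python, from bench import bot, viewer gives the robot as it stands.
- The arm moves only by the tool drive_tool, never from a script. Its argument "steps" is a list of rows, each a list of 4 numbers: the shift along the world's x, y, z scaled (see below), then the turn about the world's z scaled (see below). A call has 1 to 5 rows; each row is the pose to reach, as a shift and turn from the pose commanded when the call began, turning the shorter way round; what a row does not reach only later rows make up. The controller multiplies each number of a shift by 1 m and each number of a turn by pi rad. A row lasts 1/10 s, in which the tool goes at most 50 mm and 8.59 degrees, less where a joint would pass 70% of its speed; a pose out of reach is approached as far as the arm can. A call with a number of a shift or a turn outside -1 to 1 is refused whole. A call with a gripper value outside its range is refused whole. "jaw" is the closure, from -1 (fully open) to 1 (shut), set as the call begins (left out, the last holds). The fingers move at their own pace and stop on an object; the grip force is fixed at half the most. Time passes only in rows, so rows that repeat a pose let the fingers close. It gives the time, the measured TCP pose, the force, the opening and the grip force at its end, in the units of the state.
- bot.read_state(): the state, without advancing time (a new reading comes with each control period).
- viewer.capture(name): name is "scene" or "side" or "wrist"; returns a dict with "image" (384x512x3 uint8, red, green, blue), "depth" (384x512 float32, mm along the optical axis (not along the pixel's ray), 0 where there is no reading), "mtx" (3x3 intrinsics, pixels), "R" (3x3) and "t" (3): a world point X has camera coordinates R X + t; the wrist camera has in their place "hand_eye" (4x4, takes a point from camera to tool coordinates, whose origin is the TCP and whose axes are the flange's). Camera axes: x right, y down, z forward; pixel columns grow to the right and rows downward; lengths in mm; the calibration is good to about 2 mm. The wrist camera is an equidistant fisheye: a pixel r from the principal point sees the ray r / f radians off the axis. A picture is of the moment at which its call begins: read the wrist's pose just before it.
- bot.hand_in(): hands the job in; it is judged then, once.
The state is a dict: "t": time; "joint_positions": joint angles; "joint_vel": joint speeds; "joint_torque": joint torques, N m; "tcp_pos": TCP position; "tool_rot": TCP orientation; "ft_force": force on the tool from outside, world axes, zero at the start; "wrist_torque": the same for the moment, N m; "opening": finger opening in mm; "gripper_force": force on a finger pad.
Only numpy, scipy, OpenCV 4.12 (cv2) and the standard library are available. Lean on these libraries where they do the work, as an engineer would, in place of code of your own. Each camera call takes 0.05 s, during which the arm holds its last target. There are 200 camera calls.

## Task

The heavy drop shutter of the hot-holding cabinet is propped open on an orange wedge. Work the wedge straight back out towards you in small, gentle tugs, without yanking it and without prying or lifting the shutter, then lay it flat on its sole inside the steel tray. Press the shutter down gently, by feel, until it is fully home, because it sticks part-way, and leave the scale, the tape roll and the other things on the counter where they are.

Things in the scene. Friction and masses are not known exactly. Their poses are not given: they have to be found in the camera images.
- cabinet: fixed steel hot-holding cabinet, 300 wide (y) x 235 deep x 177 high (control dial on the roof to 199). Origin on the counter under the middle of the shutter; x points into the cabinet, y left, z up. The shutter is an upright panel 12 thick, 274 wide, front face at x = -6, in dark guide posts 22 wide at y = -139 and +139 whose fronts stand at x = -18 and which end 188 high.
- shutter (a joint): height in m of the shutter (2 kg): 0 is home, lower edge 2 mm over the counter. At the start it rests on the wedge at 0.019 to 0.027 and sinks as the wedge is drawn (pull about 8 to 20 N at first, growing less; friction and weight vary). Stiff guides and a springy seal stop it 6 to 14 mm above home; pushed down from there with about 10 N it goes home and stays.
- shutter_top (a point): middle of the top of the shutter's top rail, a flat dark steel bar 30 deep x 220 wide (along the cabinet's y) x 10 thick; 206 mm above the counter when the shutter is home. Push down here; the rail moves with the shutter.
- wedge: orange wedge, 180 g, 114 long x 36 wide x 30 high. Heel block 24 long with vertical sides; origin under its middle, on the flat sole; x to the nose, z up. From x = 12 to the nose at x = 102 the top slopes from 30 to 4. At the start the heel's middle is only 19 to 38 in front of the shutter's face: an upright gripper would strike it; lean it back 20 to 40 degrees, take the 36 mm sides.
- wedge_nose (a point): tip of the wedge's thin end, on its sole (x = +102 of the wedge)
- wedge_mid (a point): middle of the wedge's length, on its sole (x = +45 of the wedge)
- tray: loose open steel tray, 0.6 kg, 210 (x) x 150 (y) x 26 high, walls and floor 4 mm; origin at the centre of its underside. It stands to the left or to the right of the cabinet's front; the flat black scale stands on the other side.
- tray_in (a point): centre of the tray's inner floor (4 mm above its underside); axes as the tray's
- kitchen_scale: flat black kitchen scale, 205 x 145 x 17, loose; leave alone. Origin under its centre
- tape_roll: roll of brown tape, 92 diameter x 48 high, loose, front right; leave alone. Origin under its centre

How it is judged:
By the outcome, as a careful person would: the job done as asked, in the order asked, and still so for the second after the job is handed in, with the robot touching nothing.
It also fails if it takes over 54 s, if anything falls off the work surface, if the arm or the gripper's body presses on something with over 40 N, if the wrist force passes 120 N, or if a joint passes its speed limit or range.

## Working session

There is one attempt and no reset: what is moved stays moved. The work goes in short steps, Python scripts to look and compute and a tool call to move; the robot and the scene stay as the last step left them, time stands still between calls to the robot, and variables do not carry over. Pictures are saved under pics/ and viewed, at most 10 in all, crops included, and the job is handed in when it is done.

Besides the shell and the picture viewer there is one more tool, called after "Call:" as name(argument=value, ...), one argument or row to a line, values as JSON. drive_tool: Moves the arm, as the interface text tells. Its arguments: {"type":"object","properties":{"steps":{"type":"array"},"jaw":{"type":"number"}},"required":["steps"]}

```bash
mkdir -p pics; ls
python3 - <<'E'
from bench import bot, viewer
import cv2, numpy as np
s=bot.read_state(); print(s)
for n in ("scene","side"):
    c=viewer.capture(n); np.savez(f"pics/{n}0.npz",**c); cv2.imwrite(f"pics/{n}0.png",c["image"][:,:,::-1])
    print(n,c["mtx"].tolist(),c["R"].tolist(),c["t"].tolist())
E
```

```text
pics
{'t': 0.0, 'joint_positions': array([ 8.15089698e+01,  2.20918252e+01,  3.79897644e-01, -2.79471385e-02,
       -6.84091423e+01, -1.48136811e+01]), 'joint_vel': array([ 0.00778771, -0.04459242,  0.02293765, -0.06868502, -0.0111269 ,
        0.01321263]), 'joint_torque': array([ 3.70525795e-04, -3.92290843e+01,  1.88409930e+01,  4.18619335e+00,
       -4.38168659e-03, -2.25877535e-06]), 'tcp_pos': array([247.04982958, 573.48005002, 230.21385658]), 'tool_rot': array([[ 9.18342679e-01, -3.95785479e-01, -7.60571762e-04],
       [-3.95786196e-01, -9.18340457e-01, -2.02289574e-03],
       [ 1.02168938e-04,  2.15873530e-03, -9.99997665e-01]]), 'ft_force': array([-0.48129922, -0.05473124,  0.48328285]), 'wrist_torque': array([-0.03386681, -0.01818966,  0.00412584]), 'gripper_force': 0.0, 'opening': 85.01748979152018}
scene [[405.04307305910584, 0.0, 256.7012295853003], [0.0, 405.04307305910584, 184.15247686018037], [0.0, 0.0, 1.0]] [[-0.8753593970002483, -0.4833532650862231, -0.010749288992723162], [-0.36940876393130867, 0.6830171084306599, -0.6300990356457966], [0.3119023744925716, -0.5475922303334002, -0.7764403763743798]] [430.2158290862018, 346.172740724881, 1075.9534746126747]
side [[414.2952230043338, 0.0, 251.98596830174301], [0.0, 414.2952230043338, 186.05174086985417], [0.0, 0.0, 1.0]] [[0.37297985085288504, -0.9277712913054418, 0.011245527430613566], [-0.748705663604564, -0.3081068457912213, -0.5869497430470808], [0.5480199450240925, 0.2105008375423185, -0.8095452657200666]] [-278.8635630136034, 469.57788434937817, 1100.705720792903]
```

View pics/scene0.png

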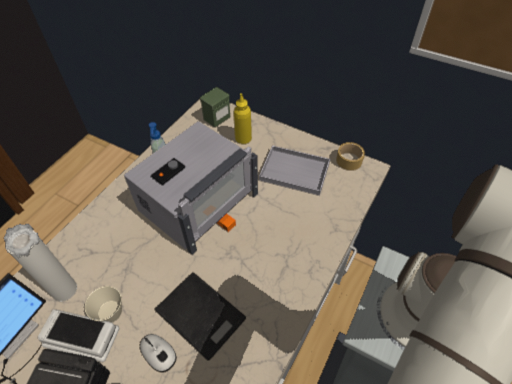

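View pics/side0.png

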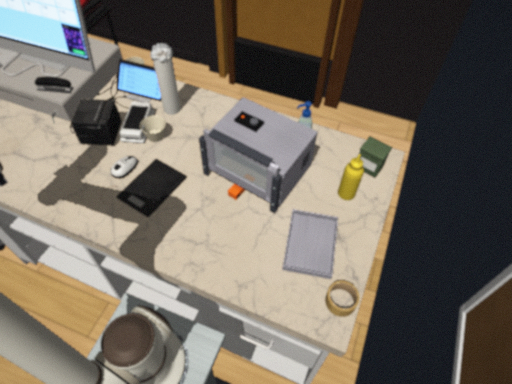

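```bash
cat > h.py <<'E'
import numpy as np, cv2
def cloud(c):
    d=c["depth"]; v,u=np.indices(d.shape); K=c["mtx"]
    P=np.stack([(u-K[0,2])/K[0,0]*d,(v-K[1,2])/K[1,1]*d,d],-1)
    W=(P-c["t"])@c["R"]; W[d<=0]=np.nan
    return W
def orange(im):
    h=cv2.cvtColor(im,cv2.COLOR_RGB2HSV); return (h[...,0]>4)&(h[...,0]<16)&(h[...,1]>190)&(h[...,2]>120)
E
python3 - <<'E'
from h import *
ims=[]
for n in("scene","side"):
    c=dict(np.load(f"pics/{n}0.npz")); W=cloud(c); o=orange(c["image"])
    p=W[o]; p=p[np.isfinite(p[:,0])]; 
    v,u=np.nonzero(o); print(n,len(p),p.min(0),np.median(p,0),p.max(0),u.min(),u.max(),v.min(),v.max())
    # ortho map: x 300..1000 up, y 500..-600 ; 
    m=np.zeros((400,400,3),np.uint8); q=W.reshape(-1,3); col=c["image"].reshape(-1,3)
    ok=np.isfinite(q[:,0])&(q[:,2]>-20)&(q[:,2]<320); q=q[ok]; col=col[ok]; s=np.argsort(q[:,2]); q=q[s]; col=col[s]
    r=((1000-q[:,0])/1.75).astype(int); k=((400-q[:,1])/2).astype(int)
    g=(r>=0)&(r<400)&(k>=0)&(k<400)
    hz=cv2.applyColorMap(np.clip(q[:,2],0,255).astype(np.uint8)[:,None],cv2.COLORMAP_JET)[:,0]
    for a,b,cc in zip(r[g],k[g],hz[g]): m[a:a+2,b:b+2]=cc
    ims.append(m)
cv2.imwrite("pics/map.png",np.hstack(ims))
E
```

```text
scene 152 [572.04160046 -18.57608123   7.27446641] [590.10143579   6.06141796  29.3212551 ] [780.06190509  50.38787428 194.92899405] 160 234 173 230
side 122 [567.40382767 -19.46549465   9.1993218 ] [588.26627855  -0.68622439  25.27384581] [778.5322645   50.71224607 192.06769352] 229 244 115 197
```

View pics/map.png

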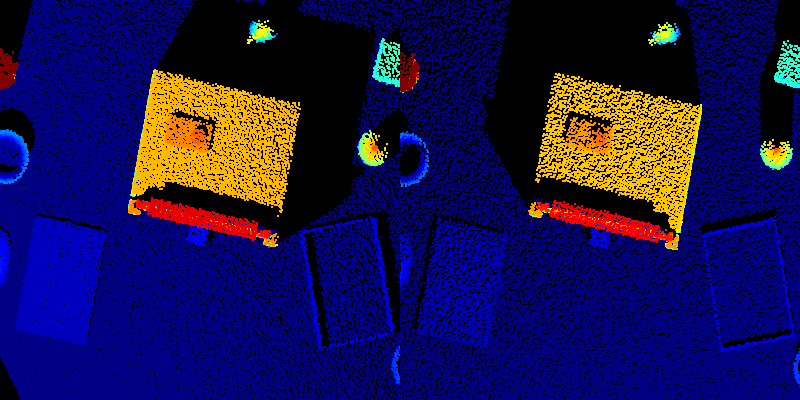

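Run:
```python
from h import *
Q=[];O=[]
for n in("scene","side"):
    c=dict(np.load(f"pics/{n}0.npz")); W=cloud(c); 
    o=orange(c["image"])&(W[...,2]<45); O.append(W[o]); Q.append(W.reshape(-1,3))
    q=Q[-1]; 
    def rect(m,t):
        p=q[m]; print(n,t,len(p),cv2.minAreaRect(p[:,:2].astype(np.float32)),np.percentile(p[:,2],[10,50,90]))
    with np.errstate(all='ignore'):
        box=lambda x0,x1,y0,y1,z0,z1:(q[:,0]>x0)&(q[:,0]<x1)&(q[:,1]>y0)&(q[:,1]<y1)&(q[:,2]>z0)&(q[:,2]<z1)
        rect(box(560,700,-180,170,212,245),"rail")
        rect(box(560,900,-200,160,165,182),"roof")
        rect(box(380,640,-400,-185,12,40),"tray"); rect(box(380,640,180,400,10,30),"scale")
        post=box(540,700,-190,170,183,194); print("post",q[post&(q[:,1]>80)].mean(0),q[post&(q[:,1]<-100)].mean(0))
    p=O[-1]; top=p[(p[:,2]>27)]; print("wedge top",len(top),cv2.minAreaRect(top[:,:2].astype(np.float32)),top.mean(0), cv2.minAreaRect(p[:,:2].astype(np.float32)))
    z=q[box(400,550,-100,100,-20,8)]; print("floor",np.median(z[:,2]))
```

```text
scene rail 859 ((617.7156982421875, -5.979217529296875), (271.4334411621094, 32.699363708496094), 77.96942901611328) [221.43925626 228.61205609 230.87613337]
scene roof 4815 ((724.862548828125, -28.553115844726562), (301.9939270019531, 256.26580810546875), 78.47111511230469) [174.2699248  176.90908624 179.18491201]
scene tray 539 ((488.71112060546875, -299.5227966308594), (246.61245727539062, 161.2809600830078), 10.581853866577148) [14.02176254 21.56550466 27.0584566 ]
scene scale 4168 ((516.26806640625, 310.11114501953125), (206.37692260742188, 205.10427856445312), 78.59825897216797) [12.21560812 14.83260441 17.66040362]
post [636.67659581 122.59429855 187.8481416 ] [ 584.04076031 -131.06237066  187.31247645]
wedge top 100 ((594.0214233398438, 3.890085220336914), (35.01215362548828, 40.36195755004883), 80.3763656616211) [591.32192107   4.87700504  30.15974504] ((593.9967651367188, 3.3307361602783203), (36.53196716308594, 40.63698959350586), 78.65229797363281)
floor -0.18969785139799028
side rail 682 ((614.3809814453125, -8.420562744140625), (272.9964294433594, 34.24966049194336), 77
[... 198 characters left out ...]
6 176.62048769]
side tray 419 ((502.6609802246094, -295.7287292480469), (213.86207580566406, 150.1582794189453), 10.461634635925293) [14.10829973 21.26512487 25.00551457]
side scale 1582 ((510.90704345703125, 307.9749755859375), (210.73428344726562, 202.63571166992188), 78.4646224975586) [10.52896054 12.56684875 16.15723913]
post [632.68856551 115.58069373 187.19712571] [ 580.8178891  -134.19978622  187.6761501 ]
wedge top 27 ((583.3919067382812, 0.7553043365478516), (29.224773406982422, 25.243282318115234), 71.24117279052734) [582.79427121   0.6558871   28.53317171] ((591.0098876953125, -0.4908313751220703), (33.12100601196289, 42.50831985473633), 79.06867218017578)
floor -3.113674714878761
```

Call:
drive_tool(
  steps=[
    [0.11, -0.21, 0.07, 0.063],
    [0.11, -0.21, 0.07, 0.063],
    [0.11, -0.21, 0.07, 0.063],
    [0.11, -0.21, 0.07, 0.063],
    [0.11, -0.21, 0.07, 0.063],
  ],
)

```text
t: 0.6
tcp_pos: [357.6, 361.9, 301.6]
tool_rot: [[0.978, -0.207, -0.0], [-0.207, -0.978, -0.0], [-0.0, 0.0, -1.0]]
ft_force: [1.7, -0.6, 0.1]
opening: 85.6
gripper_force: 0.0
```

Call:
drive_tool(
  steps=[
    [0.1, -0.2, 0.05, 0],
    [0.1, -0.2, 0.05, 0],
    [0.1, -0.2, 0.05, 0],
    [0.1, -0.2, 0.05, 0],
    [0.1, -0.2, 0.05, 0],
  ],
)

```text
t: 1.1
tcp_pos: [458.0, 161.3, 352.1]
tool_rot: [[0.978, -0.209, 0.001], [-0.209, -0.978, 0.0], [0.001, -0.0, -1.0]]
ft_force: [0.4, 0.4, 0.2]
opening: 85.3
gripper_force: 0.0
```

Call:
drive_tool(
  steps=[
    [0.17, -0.14, 0.1, 0],
    [0.17, -0.14, 0.1, 0],
    [0.17, -0.14, 0.1, 0],
    [0.17, -0.14, 0.1, 0],
    [0.17, -0.14, 0.1, 0],
  ],
)

```text
t: 1.6
tcp_pos: [628.6, 22.2, 451.6]
tool_rot: [[0.978, -0.208, -0.0], [-0.208, -0.978, -0.0], [-0.0, 0.0, -1.0]]
ft_force: [1.0, 0.5, -0.3]
opening: 85.7
gripper_force: 0.0
```

Call:
drive_tool(
  steps=[
    [0.25, 0, 0.1, 0],
    [0.25, 0, 0.1, 0],
    [0.25, 0, 0.1, 0],
    [0.25, 0, 0.1, 0],
    [0.25, 0, 0.1, 0],
  ],
)

```text
t: 2.1
tcp_pos: [779.3, 23.4, 490.7]
tool_rot: [[0.978, -0.208, 0.019], [-0.208, -0.978, -0.004], [0.02, -0.0, -1.0]]
ft_force: [0.2, -0.2, 9.1]
opening: 85.6
gripper_force: 0.0
```

Run:
```python
from bench import bot
s=bot.read_state(); print(s["joint_positions"].round(1),s["tcp_pos"].round(),s["tool_rot"].round(3))
```

```text
[  13.7   46.5   80.7    0.6 -123.2   64.6] [779.  23. 491.] [[ 0.978 -0.208  0.019]
 [-0.208 -0.978 -0.004]
 [ 0.02  -0.    -1.   ]]
```

Call:
drive_tool(
  steps=[
    [-0.1, 0, 0, 0],
    [-0.1, 0, 0, 0],
    [-0.1, 0, 0, 0],
  ],
)

```text
t: 2.4
tcp_pos: [678.5, 23.9, 490.2]
tool_rot: [[0.978, -0.208, 0.02], [-0.208, -0.978, -0.004], [0.02, -0.001, -1.0]]
ft_force: [-1.0, 0.4, 3.8]
opening: 85.5
gripper_force: 0.0
```

Run:
```python
from bench import bot, viewer
import cv2,numpy as np
s=bot.read_state(); print(s["joint_positions"].round(2),s["tcp_pos"].round(),s["tool_rot"].round(3))
c=viewer.capture("wrist"); print(c["mtx"],c["hand_eye"]); cv2.imwrite("pics/w1.png",c["image"][:,:,::-1])
```

```text
[  15.87   26.22   42.61    0.53 -105.36   62.29] [678.  24. 490.] [[ 0.978 -0.208  0.02 ]
 [-0.208 -0.978 -0.004]
 [ 0.02  -0.001 -1.   ]]
[[297.31863964   0.         259.25554136]
 [  0.         297.31863964 199.03619805]
 [  0.           0.           1.        ]] [[ 2.97763421e-04 -9.62213925e-01 -2.72294462e-01  6.83743484e+01]
 [ 9.99999363e-01  5.82995863e-04 -9.66613511e-04 -1.07603258e-01]
 [ 1.08883552e-03 -2.72294001e-01  9.62213486e-01 -1.41849735e+02]
 [ 0.00000000e+00  0.00000000e+00  0.00000000e+00  1.00000000e+00]]
```

Call:
drive_tool(
  steps=[
    [0.05, 0, 0, 0],
    [0.095, 0, 0, 0],
    [0.105, 0, 0, 0],
    [0.115, 0, 0, 0],
    [0.125, 0, 0, 0],
  ],
)

```text
t: 2.95
tcp_pos: [791.2, 23.7, 480.8]
tool_rot: [[0.978, -0.207, 0.033], [-0.207, -0.978, -0.003], [0.032, -0.004, -0.999]]
ft_force: [-0.0, 0.2, 1.6]
opening: 85.6
gripper_force: 0.0
```

```bash
cat > st.py <<'E'
from bench import bot
import numpy as np
s=bot.read_state(); R=s["tool_rot"]
print(s["t"],s["joint_positions"].round(2),s["tcp_pos"].round(1),"lean",np.degrees(np.arcsin(R[:2,2])).round(2),"F",s["ft_force"].round(1)); print(R.round(3))
E
python3 st.py
```

```text
2.95 [  13.59   47.17   80.55    0.7  -121.61   64.82] [791.2  23.7 480.8] lean [ 1.86 -0.16] F [-0.   0.2  1.6]
[[ 0.978 -0.207  0.033]
 [-0.207 -0.978 -0.003]
 [ 0.032 -0.004 -0.999]]
```

View pics/w1.png

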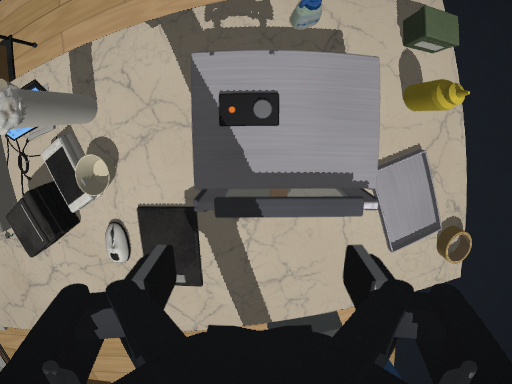

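Call:
drive_tool(
  steps=[
    [0.3, 0, 0.15, 0],
    [0.3, 0, 0.15, 0],
    [0.3, 0, 0.15, 0],
    [0.3, 0, 0.15, 0],
    [0.3, 0, 0.15, 0],
  ],
)

```text
t: 3.45
tcp_pos: [818.3, 19.5, 461.9]
tool_rot: [[0.976, -0.207, 0.072], [-0.207, -0.978, -0.003], [0.071, -0.012, -0.997]]
ft_force: [0.6, -0.2, -0.1]
opening: 85.4
gripper_force: 0.0
```

```bash
python3 st.py
```

```text
3.45 [  13.02   48.75   80.66    1.23 -117.91   65.63] [818.3  19.5 461.9] lean [ 4.13 -0.16] F [ 0.6 -0.2 -0.1]
[[ 0.976 -0.207  0.072]
 [-0.207 -0.978 -0.003]
 [ 0.071 -0.012 -0.997]]
```

Call:
drive_tool(
  steps=[
    [0.3, 0, 0.15, 0.06],
    [0.3, 0, 0.15, 0.06],
    [0.3, 0, 0.15, 0.06],
    [0.3, 0, 0.15, 0.06],
    [0.3, 0, 0.15, 0.06],
  ],
)

```text
t: 3.95
tcp_pos: [844.2, 17.0, 440.6]
tool_rot: [[0.994, -0.021, 0.104], [-0.022, -1.0, 0.008], [0.104, -0.011, -0.995]]
ft_force: [0.4, -1.0, -0.5]
opening: 85.0
gripper_force: 0.0
```

Call:
drive_tool(
  steps=[
    [0.5, 0, 0.15, 0],
    [0.5, 0, 0.15, 0],
    [0.5, 0, 0.15, 0],
    [0.5, 0, 0.15, 0],
    [0.5, 0, 0.15, 0],
  ],
)

```text
t: 4.45
tcp_pos: [886.2, 14.8, 394.5]
tool_rot: [[0.99, -0.02, 0.139], [-0.021, -1.0, 0.007], [0.139, -0.01, -0.99]]
ft_force: [0.5, 0.5, -0.2]
opening: 85.1
gripper_force: 0.0
```

```bash
python3 st.py
```

```text
4.45 [  11.77   53.72   80.66    1.32 -109.04   77.55] [886.2  14.8 394.5] lean [7.99 0.38] F [ 0.5  0.5 -0.2]
[[ 0.99  -0.02   0.139]
 [-0.021 -1.     0.007]
 [ 0.139 -0.01  -0.99 ]]
```

Call:
drive_tool(
  steps=[
    [0.3, 0, 0.3, 0],
    [0.3, 0, 0.3, 0],
    [0.3, 0, 0.3, 0],
    [0.3, 0, 0.3, 0],
    [0.3, 0, 0.3, 0],
  ],
)

```text
t: 4.95
tcp_pos: [872.4, 12.9, 434.8]
tool_rot: [[0.984, -0.02, 0.177], [-0.022, -1.0, 0.005], [0.177, -0.009, -0.984]]
ft_force: [0.3, -0.8, -0.0]
opening: 85.3
gripper_force: 0.0
```

Call:
drive_tool(
  steps=[
    [0.3, 0, 0.2, 0],
    [0.3, 0, 0.2, 0],
    [0.3, 0, 0.2, 0],
    [0.3, 0, 0.2, 0],
    [0.3, 0, 0.2, 0],
  ],
)

```text
t: 5.45
tcp_pos: [884.0, 11.5, 434.3]
tool_rot: [[0.977, -0.021, 0.21], [-0.022, -1.0, 0.003], [0.21, -0.008, -0.978]]
ft_force: [-0.0, -0.3, 0.6]
opening: 85.6
gripper_force: 0.0
```

Call:
drive_tool(
  steps=[
    [0.3, 0, 0.2, 0],
    [0.3, 0, 0.2, 0],
    [0.3, 0, 0.2, 0],
    [0.3, 0, 0.2, 0],
    [0.3, 0, 0.2, 0],
  ],
)

```text
t: 5.95
tcp_pos: [894.6, 10.3, 437.5]
tool_rot: [[0.969, -0.021, 0.246], [-0.022, -1.0, 0.001], [0.246, -0.007, -0.969]]
ft_force: [0.9, 0.2, -0.2]
opening: 85.9
gripper_force: 0.0
```

```bash
python3 st.py
```

```text
5.95 [  11.9    51.39   80.59    2.95 -105.19   77.99] [894.6  10.3 437.5] lean [14.27  0.07] F [ 0.9  0.2 -0.2]
[[ 0.969 -0.021  0.246]
 [-0.022 -1.     0.001]
 [ 0.246 -0.007 -0.969]]
```

Call:
drive_tool(
  steps=[
    [0.3, 0, 0.2, 0],
    [0.3, 0, 0.2, 0],
    [0.3, 0, 0.2, 0],
    [0.3, 0, 0.2, 0],
    [0.3, 0, 0.2, 0],
  ],
)

```text
t: 6.45
tcp_pos: [905.6, 9.3, 440.5]
tool_rot: [[0.959, -0.021, 0.283], [-0.022, -1.0, -0.001], [0.283, -0.006, -0.959]]
ft_force: [-0.6, -0.1, -0.2]
opening: 85.4
gripper_force: 0.0
```

Call:
drive_tool(
  steps=[
    [0.3, 0, 0.2, 0],
    [0.3, 0, 0.2, 0],
    [0.3, 0, 0.2, 0],
    [0.3, 0, 0.2, 0],
    [0.3, 0, 0.2, 0],
  ],
)

```text
t: 6.95
tcp_pos: [916.7, 8.5, 443.8]
tool_rot: [[0.947, -0.021, 0.319], [-0.022, -1.0, -0.003], [0.319, -0.004, -0.948]]
ft_force: [-0.2, 0.2, -0.2]
opening: 85.5
gripper_force: 0.0
```

Call:
drive_tool(
  steps=[
    [0.3, 0, 0.2, 0],
    [0.3, 0, 0.2, 0],
    [0.3, 0, 0.2, 0],
    [0.3, 0, 0.2, 0],
    [0.3, 0, 0.2, 0],
  ],
)

```text
t: 7.45
tcp_pos: [927.8, 7.8, 447.2]
tool_rot: [[0.935, -0.022, 0.355], [-0.022, -1.0, -0.005], [0.355, -0.003, -0.935]]
ft_force: [1.0, -0.8, 0.5]
opening: 85.1
gripper_force: 0.0
```

Call:
drive_tool(
  steps=[
    [0.3, 0, 0.2, 0],
    [0.3, 0, 0.2, 0],
    [0.3, 0, 0.2, 0],
    [0.3, 0, 0.2, 0],
    [0.3, 0, 0.2, 0],
  ],
)

```text
t: 7.95
tcp_pos: [939.0, 7.2, 451.1]
tool_rot: [[0.92, -0.022, 0.391], [-0.021, -1.0, -0.007], [0.391, -0.002, -0.92]]
ft_force: [1.1, -0.2, -0.7]
opening: 85.5
gripper_force: 0.0
```

Call:
drive_tool(
  steps=[
    [0.3, 0, 0.2, 0],
    [0.3, 0, 0.2, 0],
    [0.3, 0, 0.2, 0],
    [0.3, 0, 0.2, 0],
    [0.3, 0, 0.2, 0],
  ],
)

```text
t: 8.45
tcp_pos: [950.2, 6.7, 455.3]
tool_rot: [[0.904, -0.023, 0.427], [-0.021, -1.0, -0.009], [0.427, -0.001, -0.904]]
ft_force: [-1.2, -0.5, 0.6]
opening: 85.3
gripper_force: 0.0
```

```bash
python3 st.py
```

```text
8.45 [ 11.78  51.94  80.59   5.5  -93.91  78.48] [950.2   6.7 455.3] lean [25.28 -0.49] F [-1.2 -0.5  0.6]
[[ 0.904 -0.023  0.427]
 [-0.021 -1.    -0.009]
 [ 0.427 -0.001 -0.904]]
```

Call:
drive_tool(
  steps=[
    [-0.24, 0.01, 0, -0.0585],
    [-0.24, 0.01, 0, -0.0585],
    [-0.24, 0.01, 0, -0.0585],
    [-0.24, 0.01, 0, -0.0585],
    [-0.24, 0.01, 0, -0.0585],
  ],
)

```text
t: 8.95
tcp_pos: [762.2, 15.0, 456.7]
tool_rot: [[0.885, -0.205, 0.419], [-0.186, -0.979, -0.087], [0.427, -0.001, -0.904]]
ft_force: [0.4, -0.3, 1.8]
opening: 85.0
gripper_force: 0.0
```

Call:
drive_tool(
  steps=[
    [-0.24, 0.01, -0.05, 0],
    [-0.24, 0.01, -0.05, 0],
    [-0.24, 0.01, -0.05, 0],
    [-0.24, 0.01, -0.05, 0],
    [-0.24, 0.01, -0.05, 0],
  ],
)

```text
t: 9.45
tcp_pos: [522.1, 24.4, 406.9]
tool_rot: [[0.884, -0.205, 0.419], [-0.186, -0.979, -0.086], [0.428, -0.002, -0.904]]
ft_force: [-0.9, 0.8, 0.2]
opening: 85.6
gripper_force: 0.0
```

Call:
drive_tool(
  steps=[
    [0, 0, -0.24, 0],
    [0, 0, -0.24, 0],
    [0, 0, -0.24, 0],
    [0, 0, -0.24, 0],
    [0, 0, -0.24, 0],
  ],
)

```text
t: 9.95
tcp_pos: [524.4, 24.6, 170.8]
tool_rot: [[0.884, -0.205, 0.419], [-0.186, -0.979, -0.088], [0.428, 0.0, -0.904]]
ft_force: [1.5, -0.6, 2.3]
opening: 85.4
gripper_force: 0.0
```

```bash
python3 st.py
python3 - <<'E'
from bench import bot, viewer
import cv2,numpy as np
s=bot.read_state(); c=viewer.capture("wrist"); cv2.imwrite("pics/w2.png",c["image"][:,:,::-1])
np.savez("pics/w2.npz",p=s["tcp_pos"],Rt=s["tool_rot"],**c)
E
```

```text
9.95 [ 22.33   5.47 -50.68  49.05 -18.61  10.94] [524.4  24.6 170.8] lean [24.78 -5.07] F [ 1.5 -0.6  2.3]
[[ 0.884 -0.205  0.419]
 [-0.186 -0.979 -0.088]
 [ 0.428  0.    -0.904]]
```

View pics/w2.png

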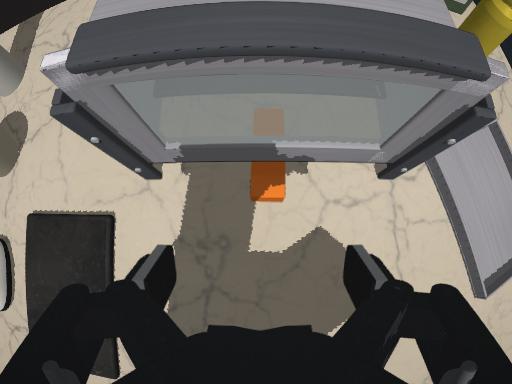

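```bash
cat > kin.py <<'E'
import numpy as np
from scipy.spatial.transform import Rotation as Ro
from scipy.optimize import least_squares
LO=np.array([-179.83,-69.29,-61.27,-181.25,-171.15,-177.46]);HI=np.array([179.83,118.12,80.66,117.63,-9.14,177.46])
def fk(q,P,s4=1,s6=1):
    a1,oy,d1,a2,a3,d4,L=P; E=lambda a,x:Ro.from_euler(a,x,degrees=True)
    R=E('z',q[0]); p=R.apply([a1,oy,d1]); R=R*E('y',q[1]); p=p+R.apply([0,0,a2]); R=R*E('y',-q[2]); p=p+R.apply([d4,0,a3])
    R=R*E('x',s4*q[3])*E('y',-q[4]); p=p+R.apply([L,0,0]); R=R*E('x',s6*q[5]); return p,R.as_matrix()
D=[([81.509,22.042,.453,0,-68.411,-14.817],[247.262,573.987,231.312]),([13.7,46.5,80.7,.6,-123.2,64.6],[779,23,491]),([15.87,26.22,42.61,.53,-105.36,62.29],[678,24,490]),
([13.59,47.17,80.55,.7,-121.61,64.82],[791.2,23.7,480.8]),([13.02,48.75,80.66,1.23,-117.91,65.63],[818.3,19.5,461.9]),([11.77,53.72,80.66,1.32,-109.04,77.55],[886.2,14.8,394.5]),
([11.9,51.39,80.59,2.95,-105.19,77.99],[894.6,10.3,437.5]),([11.78,51.94,80.59,5.5,-93.91,78.48],[950.2,6.7,455.3]),([22.33,5.47,-50.68,49.05,-18.61,10.94],[524.4,24.6,170.8])]
def fit():
    best=None
    for s4 in(1,-1):
        r=least_squares(lambda P:np.concatenate([fk(q,P,s4)[0]-p for q,p in D]),[0,-160,300,350,0,350,200])
        if best is None or r.cost<best[0].cost: best=(r,s4)
    return best
E
python3 - <<'E'
from kin import *
r,s4=fit(); print(s4,r.cost,r.x.round(1)); print(r.fun.reshape(-1,3).round(1).tolist())
RT=np.array([[.884,-.205,.419],[-.186,-.979,-.088],[.428,0,-.904]])
R0=np.array([[.91834,-.39579,-.00076],[-.39579,-.91834,-.002],[.0001,.002,-1]])
for s6 in(1,-1):
    A=fk(D[0][0],r.x,s4,s6)[1].T@R0; B=fk(D[-1][0],r.x,s4,s6)[1].T@RT; print(s6); print(A.round(2),B.round(2))
E
```

```text
-1 2889.4779904918737 [ 124.4 -152.8  283.1  459.9   -5.7  357.3  311.5]
[[-3.5, 23.7, 29.8], [-1.7, 6.4, -6.6], [16.3, 11.6, -10.4], [-3.4, 6.2, -4.5], [-4.9, 5.7, -2.2], [-12.7, 4.2, 9.1], [-5.1, 5.2, 0.1], [-0.1, 4.9, -4.0], [-0.4, -55.7, -11.3]]
1
[[-0.   -0.    1.  ]
 [-0.87  0.49  0.  ]
 [-0.49 -0.87 -0.  ]] [[ 0.    0.    1.  ]
 [-0.93 -0.37  0.  ]
 [ 0.37 -0.93  0.  ]]
-1
[[-0. -0.  1.]
 [-1.  0. -0.]
 [-0. -1. -0.]] [[ 0.  0.  1.]
 [-1. -0.  0.]
 [-0. -1.  0.]]
```

```bash
sed -i 's/a1,oy,d1,a2,a3,d4,L=P/a1,oy,d1,a2,a3,d4,L,ly,lz=P/; s/apply(\[L,0,0\])/apply([L,ly,lz])/; s/350,200\]/350,200,0,0]/' kin.py
python3 - <<'E'
from kin import *
r,s4=fit(); print(s4,r.cost,r.x.round(1)); print(r.fun.reshape(-1,3).round(1).tolist())
np.save("P.npy",r.x)
C=np.array([[0,0,1.],[-1,0,0],[0,-1,0]])
RT=np.array([[.884,-.205,.419],[-.186,-.979,-.088],[.428,0,-.904]])
def ik(p,R,q0):
    f=lambda q:np.concatenate([(fk(q,r.x,-1,-1)[0]-p)/10,((fk(q,r.x,-1,-1)[1]@C)-R).ravel()*20])
    s=least_squares(f,np.clip(q0,LO+.01,HI-.01),bounds=(LO,HI)); return s.x,s.cost
q=D[-1][0]; p0=np.array(D[-1][1])
xd=np.array([.979,-.205])
for xp in(-150,-100,-60,-30,-60,-100,-150):
    for z in (20,):
        p=np.array([616.,-7+3,z]); p[:2]+=xd*xp; q,c=ik(p,RT,q); print(xp,p.round(),q.round(1),round(c,4))
for x,y,z in((480,-100,120),(480,-300,120),(480,-300,40),(480,-250,40)):
    q,c=ik(np.array([x,y,z]),RT,q); print(x,y,z,q.round(1),round(c,4))
E
```

```text
-1 0.447689932803609 [-6.000e-01  4.000e-01  1.602e+02  5.655e+02  2.000e-01  4.222e+02
  2.980e+02 -1.601e+02 -2.000e-01]
[[-0.1, -0.2, -0.0], [0.4, -0.1, -0.6], [0.2, -0.0, 0.3], [-0.2, 0.0, 0.1], [-0.1, -0.0, 0.2], [-0.0, 0.1, -0.1], [-0.1, 0.1, 0.1], [-0.0, -0.1, 0.1], [0.1, -0.0, -0.1]]
-150 [469.  27.  20.] [  0.6  16.3 -61.2 117.6 -10.  -40.2] 11.0046
-100 [518.  16.  20.] [ -1.1  19.9 -56.2 117.6  -9.1 -38.4] 8.6589
-60 [557.   8.  20.] [ -1.9  22.7 -52.3 117.6  -9.1 -37.5] 6.8302
-30 [587.   2.  20.] [ -2.5  24.7 -49.3 117.6  -9.1 -36.9] 5.603
-60 [557.   8.  20.] [ -1.9  22.7 -52.3 117.6  -9.1 -37.5] 6.8302
-100 [518.  16.  20.] [ -1.1  19.9 -56.2 117.6  -9.1 -38.4] 8.6589
-150 [469.  27.  20.] [  0.6  16.3 -61.2 117.6 -10.  -40.2] 11.0046
480 -100 120 [  5.8   6.3 -55.3  43.2  -9.1  30.8] 1.3025
480 -300 120 [-16.9  14.6 -31.7  -6.8 -18.6 101.1] 0.0001
480 -300 40 [-17.5  22.7 -33.  -15.2  -9.3 110.1] 0.0001
480 -250 40 [-12.7  21.1 -35.4 -15.9  -9.1 106.5] 0.6333
```

```bash
cat >> kin.py <<'E'
C=np.array([[0,0,1.],[-1,0,0],[0,-1,0]])
def rot(lean,head): # tool x heading, leaned back
    return Ro.from_euler('z',head,degrees=True).as_matrix()@Ro.from_euler('y',-lean,degrees=True).as_matrix()@np.diag([1,-1,-1.])
def ik(p,R,q0,P):
    f=lambda q:np.concatenate([(fk(q,P,-1,-1)[0]-p)/10,((fk(q,P,-1,-1)[1]@C)-R).ravel()*20])
    s=least_squares(f,np.clip(q0,LO+.01,HI-.01),bounds=(LO,HI)); return s.x,s.cost
def iks(p,R,P,n=25,seed=0):
    g=np.random.default_rng(seed); out=[]
    for i in range(n):
        q0=np.array([g.uniform(-60,60),g.uniform(-20,60),g.uniform(-60,50),g.uniform(-180,117),g.uniform(-120,-10),g.uniform(-170,170)])
        q,c=ik(p,R,q0,P)
        if c<1e-3 and not any(np.abs(q-o).max()<2 for o in out): out.append(q)
    return out
E
python3 - <<'E'
from kin import *
P=np.load("P.npy"); print(rot(25.3,-11.8).round(3))
for lean in(15,20,25.3,32):
  for (x,y,z) in((587,2,20),(490,20,25),(500,-250,40)):
    for q in iks(np.array([x,y,z]),rot(lean,-11.8),P,14): print(lean,x,y,q.round(1))
E
```

```text
[[ 0.885 -0.204  0.418]
 [-0.185 -0.979 -0.087]
 [ 0.427  0.    -0.904]]
15 500 -250 [ -9.7  23.4 -33.6   1.8 -18.   86.2]
20 500 -250 [ -9.6  22.5 -38.4   4.7  -9.1  83.3]
32 490 20 [ -18.2   20.7  -49.3 -163.9  -12.3 -100.3]
```

Run:
```python
from kin import *
P=np.load("P.npy")
for lean in(0,5,10,30,35,40,45):
  for (x,y,z) in((580,2,15),(490,20,15)):
    for q in iks(np.array([x,y,z]),rot(lean,-11.8),P,30): print(lean,x,y,q.round(1))
```

```text
0 580 2 [ 16.2  31.4 -20.    0.  -38.6  62. ]
0 490 20 [ 21.3  25.3 -32.9   0.  -31.8  56.9]
5 580 2 [ 17.4  29.7 -25.6   4.8 -30.4  56.7]
5 490 20 [ 23.   23.7 -39.1   7.2 -23.2  48.6]
10 580 2 [ 18.4  28.2 -32.7  14.1 -21.   47. ]
10 490 20 [ 22.4  22.  -49.9  29.7 -11.3  27. ]
30 490 20 [ -17.7   21.8  -47.6 -162.2   -9.7 -102.4]
35 580 2 [ -17.    27.1  -40.5 -166.4  -12.8  -99. ]
35 490 20 [ -19.1   23.7  -54.1 -169.2  -23.   -93.9]
40 580 2 [ -17.7   28.7  -45.5 -170.8  -24.3  -93.9]
40 490 20 [ -19.9   26.6  -58.5 -171.   -35.1  -91.2]
45 580 2 [ -18.1   31.   -49.3 -172.3  -35.3  -91.9]
```

```bash
cat >> kin.py <<'E'
def track(q,wps,P,lean,show=True):
    """wps: list of (p,head); linear interp in ~25mm/5deg substeps"""
    p0,h0=wps[0]
    for p1,h1 in wps[1:]:
        p0=np.array(p0,float);p1=np.array(p1,float)
        n=int(max(np.linalg.norm(p1-p0)/25,abs(h1-h0)/4,1))+1; mx=0;cm=0
        for k in range(1,n+1):
            a=k/n; qn,c=ik(p0+a*(p1-p0),rot(lean,h0+a*(h1-h0)),q,P); mx=max(mx,np.abs(qn-q).max()); cm=max(cm,c); q=qn
        if show: print(p1.round(),round(h1),q.round(1),"maxstep",round(mx,1),"cost",round(cm,4))
        p0,h0=p1,h1
    return q
E
python3 - <<'E'
from kin import *
P=np.load("P.npy"); L=38
q0=[11.8,52,80.5,5.5,-85,78]
q,c=ik(np.array([880,7,440]),rot(L,-1),q0,P); print(q.round(1),c)
A=((880,7,440),-1)
for turn in(60,90,120):
  for xy in ((480,60),(420,150)):
    print("T",turn,xy)
    track(q,[A,((650,60,420),turn),((*xy,350),turn),((*xy,200),turn),((*xy,200),-11.8),((490,20,60),-11.8),((490,20,15),-11.8),((590,0,15),-11.8)],P,L)
E
```

```text
[ 13.8  27.   23.9  11.8 -50.5  70.7] 5.3199987862632366e-21
T 60 (480, 60)
[650.  60. 420.] 60 [  3.7  12.7  16.6 -32.3 -73.2 150.1] maxstep 5.7 cost 0.0
[480.  60. 350.] 60 [  4.9  -3.   -9.9 -34.3 -63.6 155.3] maxstep 3.7 cost 0.0
[480.  60. 200.] 60 [  2.6   5.8 -21.1 -43.1 -49.3 172.4] maxstep 2.9 cost 0.0
[480.  60. 200.] -12 [  4.1  -2.7 -61.3 117.6 -10.6 -40.8] maxstep 20.2 cost 4.6689
[490.  20.  60.] -12 [  5.   12.2 -61.3 117.6 -18.3 -44.9] maxstep 2.6 cost 25.3015
[490.  20.  15.] -12 [  7.4  18.1 -60.8 117.6 -21.9 -48.7] maxstep 3.0 cost 39.8874
[590.   0.  15.] -12 [  1.4  24.7 -49.6 117.6 -16.7 -41.8] maxstep 2.3 cost 38.7811
T 60 (420, 150)
[650.  60. 420.] 60 [  3.7  12.7  16.6 -32.3 -73.2 150.1] maxstep 5.7 cost 0.0
[420. 150. 350.] 60 [ 24.1 -11.4 -19.3 -26.9 -52.9 136.7] maxstep 3.7 cost 0.0
[420. 150. 200.] 60 [ 20.3  -1.8 -30.1 -40.  -37.7 156.7] maxstep 3.9 cost 0.0
[420. 150. 200.] -12 [ 48.   -3.6 -61.3  69.  -33.9 -30.1] maxstep 23.8 cost 5.3837
[490.  20.  60.] -12 [  5.   12.2 -61.3 117.6 -18.3 -44.9] maxstep 32.5 cost 25.3015
[490.  20.  15.] -12 [  7.4  
[... 1918 characters left out ...]
874
[590.   0.  15.] -12 [  1.4  24.7 -49.6 117.6 -16.7 -41.8] maxstep 2.3 cost 38.7811
T 120 (420, 150)
[650.  60. 420.] 120 [   1.5   38.5   62.3  -45.6 -130.2  177.5] maxstep 6.0 cost 14.9119
[420. 150. 350.] 120 [ 21.1   5.8   3.5 -31.1 -93.2 177.5] maxstep 6.6 cost 33.8965
[420. 150. 200.] 120 [ 27.3   9.1 -13.3 -25.6 -71.1 177.5] maxstep 3.2 cost 57.8076
[420. 150. 200.] -12 [ 48.   -3.6 -61.3  69.  -33.9 -30.1] maxstep 24.0 cost 46.8002
[490.  20.  60.] -12 [  5.   12.2 -61.3 117.6 -18.3 -44.9] maxstep 32.5 cost 25.3015
[490.  20.  15.] -12 [  7.4  18.1 -60.8 117.6 -21.9 -48.7] maxstep 3.0 cost 39.8874
[590.   0.  15.] -12 [  1.4  24.7 -49.6 117.6 -16.7 -41.8] maxstep 2.3 cost 38.7811
```

Call:
drive_tool(
  steps=[
    [0, 0, 0.04, 0],
    [0, 0, 0.09, -0.04],
    [0, 0, 0.14, -0.08],
    [0, 0, 0.19, -0.12],
    [0, 0, 0.24, -0.16],
  ],
)

```text
t: 10.5
tcp_pos: [524.5, 24.6, 415.5]
tool_rot: [[0.682, -0.654, 0.326], [-0.592, -0.756, -0.279], [0.428, -0.003, -0.904]]
ft_force: [1.3, -0.0, -0.5]
opening: 85.2
gripper_force: 0.0
```

Call:
drive_tool(
  steps=[
    [0.1, 0, 0.06, -0.23],
    [0.1, 0, 0.06, -0.23],
    [0.1, 0, 0.06, -0.23],
    [0.1, 0, 0.06, -0.23],
    [0.1, 0, 0.06, -0.23],
  ],
)

```text
t: 11.0
tcp_pos: [626.0, 25.2, 471.9]
tool_rot: [[0.122, -0.991, 0.055], [-0.896, -0.134, -0.424], [0.427, 0.003, -0.904]]
ft_force: [0.1, 0.2, 0.1]
opening: 85.0
gripper_force: 0.0
```

```bash
python3 st.py
python3 - <<'E'
from kin import *
from bench import bot
P=np.load("P.npy"); s=bot.read_state(); q=s["joint_positions"]; R=s["tool_rot"]; h=np.degrees(np.arctan2(R[1,2],R[0,2])); print("head",h)
track(q,[(s["tcp_pos"],h),((650,10,480),-179)],P,25.3)
# also check the lean-9.5 low path, half-turned (tool x to the back)
for xp in(-41,-80,-125):
    p=np.array([616+.979*xp+1,-7-.205*xp+3,6.]); R2=rot(9.5,-11.8)@np.diag([-1,-1,1]); 
    q,c=ik(p,R2,[18,28,-32,14,-21,-133],P); print(p.round(),q.round(1),round(c,4))
E
```

```text
11.0 [ 27.4   19.32  17.    23.81 -96.29 -18.82] [626.   25.2 471.9] lean [  3.14 -25.06] F [0.1 0.2 0.1]
[[ 0.122 -0.991  0.055]
 [-0.896 -0.134 -0.424]
 [ 0.427  0.003 -0.904]]
head -82.62822931263585
[650.  10. 480.] -179 [  12.6   41.1   66.8   -7.7 -140.2 -106.5] maxstep 4.5 cost 0.0
[577.   4.   6.] [  18.6   29.   -33.    13.9  -20.3 -133.2] 0.0
[539.  12.   6.] [  20.6   26.5  -39.8   18.2  -16.4 -139.6] 0.0
[495.  22.   6.] [  22.2   23.4  -49.1   29.1  -10.9 -152.4] 0.0
```

Call:
drive_tool(
  steps=[
    [0.0, -0.01, 0, -0.23],
    [0, -0.01, 0, -0.23],
    [0, -0.01, 0, -0.23],
    [0, -0.01, 0, -0.23],
    [0, -0.01, 0, -0.23],
  ],
)

```text
t: 11.5
tcp_pos: [625.6, 15.3, 472.2]
tool_rot: [[-0.498, -0.833, -0.241], [-0.754, 0.554, -0.354], [0.428, 0.006, -0.904]]
ft_force: [0.5, -0.2, 0.4]
opening: 85.5
gripper_force: 0.0
```

Call:
drive_tool(
  steps=[
    [0, 0, 0, -0.23],
    [0, 0, 0, -0.23],
    [0, 0, 0, -0.23],
    [0, 0, 0, -0.23],
    [0, 0, 0, -0.23],
  ],
)

```text
t: 12.0
tcp_pos: [625.9, 15.1, 472.5]
tool_rot: [[-0.871, -0.26, -0.417], [-0.237, 0.966, -0.106], [0.43, 0.007, -0.903]]
ft_force: [0.2, 0.3, 0.8]
opening: 85.3
gripper_force: 0.0
```

Call:
drive_tool(
  steps=[
    [0.3, 0, 0.2, -0.075],
    [0.3, 0, 0.2, -0.075],
    [0.3, 0, 0.2, -0.075],
    [0.3, 0, 0.2, -0.075],
    [0.3, 0, 0.2, -0.075],
  ],
)

```text
t: 12.5
tcp_pos: [658.6, 47.6, 500.4]
tool_rot: [[-0.909, -0.036, -0.415], [-0.033, 0.999, -0.014], [0.415, 0.001, -0.91]]
ft_force: [0.7, -0.8, 0.9]
opening: 85.1
gripper_force: 0.0
```

Call:
drive_tool(
  steps=[
    [0.3, 0, 0.2, 0],
    [0.3, 0, 0.2, 0],
    [0.3, 0, 0.2, 0],
    [0.3, 0, 0.2, 0],
    [0.3, 0, 0.2, 0],
  ],
)

```text
t: 13.0
tcp_pos: [671.2, 34.5, 491.0]
tool_rot: [[-0.918, -0.029, -0.395], [-0.026, 1.0, -0.014], [0.395, -0.003, -0.919]]
ft_force: [0.2, -0.4, -0.0]
opening: 85.3
gripper_force: 0.0
```

```bash
python3 st.py
```

```text
13.0 [  14.34   46.61   80.65   -8.79 -146.52 -109.07] [671.2  34.5 491. ] lean [-23.26  -0.8 ] F [ 0.2 -0.4 -0. ]
[[-0.918 -0.029 -0.395]
 [-0.026  1.    -0.014]
 [ 0.395 -0.003 -0.919]]
```

Call:
drive_tool(
  steps=[
    [0.5, 0, -0.05, 0],
    [0.5, 0, -0.05, 0],
    [0.5, 0, -0.05, 0],
    [0.5, 0, -0.05, 0],
    [0.5, 0, -0.05, 0],
  ],
)

```text
t: 13.5
tcp_pos: [751.5, 27.4, 378.0]
tool_rot: [[-0.926, -0.03, -0.376], [-0.026, 1.0, -0.016], [0.376, -0.005, -0.926]]
ft_force: [0.4, 0.0, 0.4]
opening: 85.6
gripper_force: 0.0
```

Call:
drive_tool(
  steps=[
    [0.5, 0, 0.1, 0],
    [0.5, 0, 0.1, 0],
    [0.5, 0, 0.1, 0],
    [0.5, 0, 0.1, 0],
    [0.5, 0, 0.1, 0],
  ],
)

```text
t: 14.0
tcp_pos: [784.8, 20.2, 328.4]
tool_rot: [[-0.936, -0.031, -0.35], [-0.027, 0.999, -0.018], [0.351, -0.008, -0.936]]
ft_force: [-1.0, 0.6, 0.0]
opening: 85.1
gripper_force: 0.0
```

```bash
python3 st.py
python3 - <<'E'
from kin import *
P=np.load("P.npy")
# simulate controller with bounded LSQ, weight w [mm per rad], start at t=5.45 state, 5 rows of +50mm along (.83,.55)
def sim(q,dirv,w,rows=5,mode=0):
    q=np.array(q,float); p0,R=fk(q,P,-1,-1); d=np.array(dirv)*1000.
    for _ in range(rows):
        p,Rr=fk(q,P,-1,-1); e=p0+d-p; t=p+e*min(1,50/np.linalg.norm(e))
        Rt=R if mode==0 else Rr
        f=lambda x:np.concatenate([fk(x,P,-1,-1)[0]-t,w*Ro.from_matrix(fk(x,P,-1,-1)[1]@Rt.T).as_rotvec()])
        q=least_squares(f,np.clip(q,LO+1e-3,HI-1e-3),bounds=(LO,HI)).x
    A=fk(q,P,-1,-1); return A[0].round(1),np.degrees(np.arcsin(A[1][:2,0])).round(2)
q=[14.34,46.61,80.65,-8.79,-146.52,-109.07]; q2=[11.9,51.39,80.59,2.95,-105.19,77.99]
for m in(0,1):
  for w in (200,400,800,1500):
    print(m,w,sim(q2,(.3,0,.2),w,5,m),"want 905.6,440.5 lean 16.4 |",sim(q,(.5,0,-.05),w,5,m))
E
```

```text
14.0 [  11.97   58.26   80.61   -4.28 -132.58 -102.59] [784.8  20.2 328.4] lean [-20.51  -1.03] F [-1.   0.6  0. ]
[[-0.936 -0.031 -0.35 ]
 [-0.027  0.999 -0.018]
 [ 0.351 -0.008 -0.936]]
0 200 (array([973.7,   9.8, 486.4]), array([32.36, -0.74])) want 905.6,440.5 lean 16.4 | (array([788.2,  28.8, 396.2]), array([-10.73,  -1.46]))
0 400 (array([918. ,   9.5, 449.2]), array([19.44, -0.17])) want 905.6,440.5 lean 16.4 | (array([755.7,  27.5, 383.4]), array([-20.17,  -1.  ]))
0 800 (array([901.3,   9.5, 438.9]), array([1.555e+01, 1.000e-02])) want 905.6,440.5 lean 16.4 | (array([748.1,  27.2, 381. ]), array([-22.5 ,  -0.85]))
0 1500 (array([897.5,   9.4, 436.5]), array([14.63,  0.05])) want 905.6,440.5 lean 16.4 | (array([746.4,  27.1, 380.4]), array([-23.04,  -0.81]))
1 200 (array([1038.3,   10.1,  531.8]), array([47.46, -1.38])) want 905.6,440.5 lean 16.4 | (array([847.5,  31.4, 428.1]), array([ 5.02, -2.29]))
1 400 (array([969.2,   9.8, 483.8]), array([31.38, -0.71])) want 905.6,440.5 lean 16.4 | (array([783.5,  28.7, 396.3]), array([-11.77,  -1.54]))
1 800 (array([920. ,   9.6, 451. ]), array([19.97, -0.2 ])) want 905.6,440.5 lean 16.4 | (array([755.6,  27.5, 384.1]), array([-20.09,  -1.02]))
1 1500 (array([903.3,   9.5, 440.2]), array([ 1.602e+01, -1.000e-02])) want 905.6,440.5 lean 16.4 | (array([748.5,  27.2, 381.3]), array([-22.34,  -0.86]))
```

Call:
drive_tool(
  steps=[
    [0.5, 0, 0.12, 0],
  ],
)

```text
t: 14.1
tcp_pos: [794.6, 18.7, 320.5]
tool_rot: [[-0.944, -0.032, -0.327], [-0.027, 0.999, -0.02], [0.328, -0.01, -0.945]]
ft_force: [0.2, 1.1, -0.3]
opening: 85.3
gripper_force: 0.0
```

Call:
drive_tool(
  steps=[
    [0.5, 0, 0.12, 0],
  ],
)

```text
t: 14.2
tcp_pos: [804.6, 17.4, 313.1]
tool_rot: [[-0.953, -0.033, -0.302], [-0.028, 0.999, -0.022], [0.303, -0.012, -0.953]]
ft_force: [-0.7, -0.2, -1.0]
opening: 85.3
gripper_force: 0.0
```

Call:
drive_tool(
  steps=[
    [0.5, 0, 0.12, 0],
  ],
)

```text
t: 14.3
tcp_pos: [814.5, 16.1, 305.9]
tool_rot: [[-0.96, -0.034, -0.278], [-0.028, 0.999, -0.023], [0.278, -0.015, -0.96]]
ft_force: [-0.7, 0.4, 0.0]
opening: 85.6
gripper_force: 0.0
```

Call:
drive_tool(
  steps=[
    [0.5, 0, 0.12, 0],
    [0.5, 0, 0.12, 0],
  ],
)

```text
t: 14.5
tcp_pos: [829.1, 13.7, 291.4]
tool_rot: [[-0.968, -0.034, -0.249], [-0.029, 0.999, -0.025], [0.25, -0.017, -0.968]]
ft_force: [-0.1, -0.3, 0.5]
opening: 85.4
gripper_force: 0.0
```

Call:
drive_tool(
  steps=[
    [0.5, 0, 0.12, 0],
    [0.5, 0, 0.12, 0],
  ],
)

```text
t: 14.7
tcp_pos: [843.5, 11.5, 276.9]
tool_rot: [[-0.975, -0.035, -0.22], [-0.03, 0.999, -0.027], [0.221, -0.02, -0.975]]
ft_force: [-0.5, -0.4, -0.0]
opening: 85.4
gripper_force: 0.0
```

Call:
drive_tool(
  steps=[
    [0.5, 0, 0.25, -0.039],
  ],
)

```text
t: 14.8
tcp_pos: [848.4, 12.1, 276.6]
tool_rot: [[-0.976, 0.089, -0.201], [0.091, 0.996, -0.001], [0.2, -0.02, -0.98]]
ft_force: [0.3, 0.8, -1.0]
opening: 85.7
gripper_force: 0.0
```

Call:
drive_tool(
  steps=[
    [0.5, 0, 0.25, 0],
  ],
)

```text
t: 14.9
tcp_pos: [854.4, 9.2, 284.2]
tool_rot: [[-0.982, 0.089, -0.168], [0.091, 0.996, -0.003], [0.167, -0.019, -0.986]]
ft_force: [-0.5, 0.0, 0.4]
opening: 85.4
gripper_force: 0.0
```

Call:
drive_tool(
  steps=[
    [0.5, 0, 0.25, 0],
  ],
)

```text
t: 15.0
tcp_pos: [860.6, 9.1, 289.7]
tool_rot: [[-0.987, 0.086, -0.136], [0.088, 0.996, -0.006], [0.135, -0.017, -0.991]]
ft_force: [0.2, -0.1, 0.7]
opening: 85.4
gripper_force: 0.0
```

Call:
drive_tool(
  steps=[
    [0.5, 0, 0.25, 0],
  ],
)

```text
t: 15.1
tcp_pos: [867.0, 9.0, 293.7]
tool_rot: [[-0.99, 0.086, -0.107], [0.088, 0.996, -0.007], [0.106, -0.016, -0.994]]
ft_force: [-0.2, 1.2, 0.2]
opening: 85.4
gripper_force: 0.0
```

Call:
drive_tool(
  steps=[
    [0.5, 0, 0.25, 0],
  ],
)

```text
t: 15.2
tcp_pos: [873.6, 8.6, 297.2]
tool_rot: [[-0.993, 0.087, -0.079], [0.088, 0.996, -0.009], [0.078, -0.015, -0.997]]
ft_force: [-0.1, 0.3, 0.5]
opening: 85.6
gripper_force: 0.0
```

Call:
drive_tool(
  steps=[
    [0.5, 0, 0.25, 0],
  ],
)

```text
t: 15.3
tcp_pos: [880.4, 8.1, 300.5]
tool_rot: [[-0.995, 0.087, -0.05], [0.088, 0.996, -0.01], [0.049, -0.014, -0.999]]
ft_force: [-0.3, -0.6, -0.3]
opening: 85.5
gripper_force: 0.0
```

Call:
drive_tool(
  steps=[
    [0.5, 0, 0.25, 0],
  ],
)

```text
t: 15.4
tcp_pos: [887.6, 7.5, 303.8]
tool_rot: [[-0.996, 0.088, -0.02], [0.088, 0.996, -0.012], [0.019, -0.014, -1.0]]
ft_force: [0.3, 0.3, 0.3]
opening: 85.1
gripper_force: 0.0
```

Call:
drive_tool(
  steps=[
    [0.5, 0, 0.25, 0],
  ],
)

```text
t: 15.5
tcp_pos: [894.9, 6.9, 307.1]
tool_rot: [[-0.996, 0.088, 0.01], [0.088, 0.996, -0.014], [-0.011, -0.013, -1.0]]
ft_force: [-0.3, 0.5, 0.4]
opening: 85.2
gripper_force: 0.0
```

Call:
drive_tool(
  steps=[
    [0.5, 0, 0.25, -0.038],
  ],
)

```text
t: 15.6
tcp_pos: [902.1, 6.4, 310.3]
tool_rot: [[-0.977, 0.209, 0.038], [0.208, 0.978, -0.016], [-0.041, -0.008, -0.999]]
ft_force: [0.4, 0.4, -0.5]
opening: 85.5
gripper_force: 0.0
```

Call:
drive_tool(
  steps=[
    [0.5, 0, 0.25, 0],
  ],
)

```text
t: 15.7
tcp_pos: [909.8, 6.0, 313.6]
tool_rot: [[-0.976, 0.206, 0.068], [0.205, 0.979, -0.018], [-0.071, -0.003, -0.997]]
ft_force: [0.5, -0.3, 0.8]
opening: 85.3
gripper_force: 0.0
```

Call:
drive_tool(
  steps=[
    [0.5, 0, 0.25, 0],
  ],
)

```text
t: 15.8
tcp_pos: [917.7, 5.5, 317.0]
tool_rot: [[-0.974, 0.203, 0.099], [0.202, 0.979, -0.019], [-0.101, 0.001, -0.995]]
ft_force: [0.3, 0.3, -0.4]
opening: 85.3
gripper_force: 0.0
```

Call:
drive_tool(
  steps=[
    [0.5, 0, 0.25, 0],
  ],
)

```text
t: 15.9
tcp_pos: [925.8, 5.0, 320.4]
tool_rot: [[-0.97, 0.203, 0.13], [0.202, 0.979, -0.021], [-0.131, 0.006, -0.991]]
ft_force: [0.3, 0.2, -0.7]
opening: 85.0
gripper_force: 0.0
```

Call:
drive_tool(
  steps=[
    [0.5, 0, 0.25, 0],
  ],
)

```text
t: 16.0
tcp_pos: [934.0, 4.6, 323.8]
tool_rot: [[-0.966, 0.203, 0.161], [0.202, 0.979, -0.023], [-0.162, 0.011, -0.987]]
ft_force: [0.9, 0.2, 0.2]
opening: 85.6
gripper_force: 0.0
```

```bash
python3 st.py
python3 - <<'E'
# wedge & cabinet from wrist picture w2 (pixel rays -> world using depth)
from h import *
c=dict(np.load("pics/w2.npz")); K=c["mtx"]; d=c["depth"]; v,u=np.indices(d.shape)
x=(u-K[0,2])/K[0,0]; y=(v-K[1,2])/K[1,1]; r=np.hypot(x,y)+1e-9
k=np.tan(r)/r; Pc=np.stack([x*k*d,y*k*d,d],-1); H=c["hand_eye"]
W=(Pc@H[:3,:3].T+H[:3,3])@c["Rt"].T+c["p"]; W[d<=0]=np.nan
o=orange(c["image"])&(v>155); p=W[o]; p=p[np.isfinite(p[:,0])]
X=np.array([.979,-.205]);Y=np.array([.205,.979]); O=np.array([616,-7])
a=(p[:,:2]-O)@X; b=(p[:,:2]-O)@Y; t=p[:,2]>26
print("x'",a.min(),np.percentile(a,[3,97]),"y'",np.percentile(b[t],[2,50,98]),"z",np.percentile(p[:,2],[5,50,95]))
print("rect",cv2.minAreaRect(p[t][:,:2].astype(np.float32)), "top rear x'",np.percentile(a[t],[1,99]))
q=W[(v<75)&(W[...,2]>205)&(W[...,2]<240)]; q=q[np.abs((q[:,:2]-O)@Y)<108]
print("rail x'",np.percentile((q[:,:2]-O)@X,[2,98]),np.percentile(q[:,2],[5,50,95]))
m=np.isfinite(W[...,0]); w=W[m]; A=(w[:,:2]-O)@X; B=(w[:,:2]-O)@Y
f=(np.abs(B)<110)&(w[:,2]>30)&(w[:,2]<190)&(np.abs(A)<60); print("face x'",np.percentile(A[f],[2,25,50,75]))
g=(np.abs(np.abs(B)-139)<9)&(w[:,2]>30)&(w[:,2]<185)&(np.abs(A)<60); print("posts front",np.percentile(A[g&(B>0)],[2,10,50]),np.percentile(A[g&(B<0)],[2,10,50]))
gl=(w[:,2]<8)&(w[:,2]>-8); print("counter z",np.median(w[gl][:,2]))
E
```

```text
16.0 [  11.11   58.83   80.6     3.13 -102.93 -111.95] [934.    4.6 323.8] lean [ 9.24 -1.3 ] F [0.9 0.2 0.2]
[[-0.966  0.203  0.161]
 [ 0.202  0.979 -0.023]
 [-0.162  0.011 -0.987]]
x' -43.91361441741922 [-43.50377167  -9.32206303] y' [-11.93929687   4.54900935  21.03963339] z [21.1959114  29.01312612 30.23885967]
rect ((593.0679321289062, 1.9636459350585938), (34.112064361572266, 39.09654235839844), 78.24825286865234) top rear x' [-43.55734063  -8.28300714]
rail x' [-13.80059267  14.1666626 ] [207.92262324 228.28596244 229.3825036 ]
face x' [-4.76808005 -1.50134109 -0.93216083 -0.57731766]
posts front [-18.12362996 -17.11278666 -16.53770047] [-17.20823374 -16.25764354 -15.55571488]
counter z -0.5629213256660535
```

Call:
drive_tool(
  steps=[
    [-0.25, 0.008, 0, 0],
    [-0.25, 0.008, 0, 0],
    [-0.25, 0.008, 0, 0],
    [-0.25, 0.008, 0, 0],
    [-0.25, 0.008, 0, 0],
  ],
)

```text
t: 16.5
tcp_pos: [745.8, 11.1, 325.3]
tool_rot: [[-0.966, 0.203, 0.16], [0.202, 0.979, -0.023], [-0.161, 0.011, -0.987]]
ft_force: [0.8, 0.0, 0.8]
opening: 85.4
gripper_force: 0.0
```

Call:
drive_tool(
  steps=[
    [-0.172, 0.007, 0, 0],
    [-0.172, 0.007, 0, 0],
    [-0.172, 0.007, 0, 0],
    [-0.172, 0.007, -0.03, 0],
    [-0.172, 0.007, -0.07, 0],
  ],
)

```text
t: 17.0
tcp_pos: [574.7, 18.7, 259.0]
tool_rot: [[-0.965, 0.202, 0.168], [0.201, 0.979, -0.019], [-0.168, 0.015, -0.986]]
ft_force: [1.6, -0.0, -0.3]
opening: 85.5
gripper_force: 0.0
```

Call:
drive_tool(
  steps=[
    [0, 0, -0.2, 0],
    [0, 0, -0.2, 0],
    [0, 0, -0.2, 0],
    [0, 0, -0.2, 0],
    [0, 0, -0.2, 0],
  ],
)

```text
t: 17.5
tcp_pos: [570.7, 16.6, 48.4]
tool_rot: [[-0.968, 0.205, 0.144], [0.203, 0.979, -0.027], [-0.146, 0.003, -0.989]]
ft_force: [-0.7, -0.8, -0.6]
opening: 85.7
gripper_force: 0.0
```

```bash
python3 st.py
```

```text
17.5 [  20.05   25.09  -29.5     9.02  -28.45 -129.56] [570.7  16.6  48.4] lean [ 8.28 -1.54] F [-0.7 -0.8 -0.6]
[[-0.968  0.205  0.144]
 [ 0.203  0.979 -0.027]
 [-0.146  0.003 -0.989]]
```

Call:
drive_tool(
  steps=[
    [-0.004, -0.011, -0.015, 0],
    [-0.004, -0.011, -0.03, 0],
    [0, -0.011, -0.0455, 0],
    [0.007, -0.011, -0.0455, 0],
    [0.007, -0.011, -0.0455, 0],
  ],
)

```text
t: 18.0
tcp_pos: [585.9, 8.1, 12.2]
tool_rot: [[-0.965, 0.203, 0.163], [0.202, 0.979, -0.021], [-0.164, 0.013, -0.986]]
ft_force: [-0.8, 0.1, 0.3]
opening: 85.2
gripper_force: 0.0
```

```bash
python3 st.py
python3 - <<'E'
from bench import viewer
import cv2,numpy as np
a=viewer.capture("scene")["image"][130:290,140:340]; b=viewer.capture("side")["image"][90:250,150:350]
cv2.imwrite("pics/g.png",cv2.resize(np.hstack([a,b]),(800,320),interpolation=cv2.INTER_CUBIC)[:,:,::-1])
E
```

```text
18.0 [  18.51   29.07  -30.55   10.98  -22.21 -130.17] [585.9   8.1  12.2] lean [ 9.4  -1.22] F [-0.8  0.1  0.3]
[[-0.965  0.203  0.163]
 [ 0.202  0.979 -0.021]
 [-0.164  0.013 -0.986]]
```

View pics/g.png

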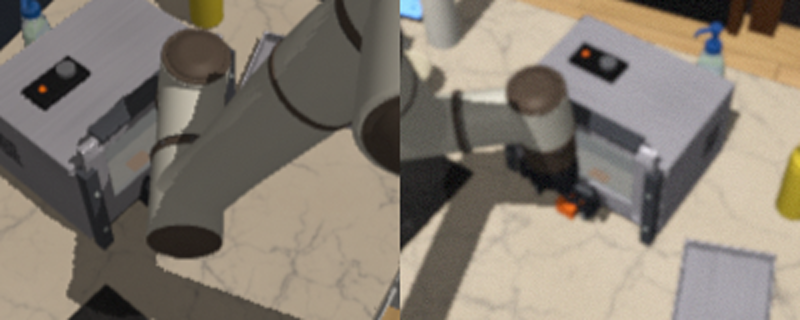

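Call:
drive_tool(
  steps=[
    [-0.008, -0.002, 0, 0],
    [-0.008, -0.002, -0.009, 0],
    [-0.008, -0.002, -0.009, 0],
  ],
)

```text
t: 18.4
tcp_pos: [573.4, 5.0, -0.3]
tool_rot: [[-0.966, 0.204, 0.156], [0.203, 0.979, -0.023], [-0.157, 0.009, -0.988]]
ft_force: [-0.3, -0.5, 1.1]
opening: 85.5
gripper_force: 0.0
```

```bash
python3 st.py
```

```text
18.4 [  18.53   29.54  -32.89   12.13  -19.9  -131.5 ] [ 5.734e+02  5.000e+00 -3.000e-01] lean [ 8.96 -1.33] F [-0.3 -0.5  1.1]
[[-0.966  0.204  0.156]
 [ 0.203  0.979 -0.023]
 [-0.157  0.009 -0.988]]
```

Call:
drive_tool(
  steps=[
    [0.004, 0.001, 0.003, 0],
    [0.004, 0.001, 0.003, 0],
  ],
)

```text
t: 18.6
tcp_pos: [580.2, 6.9, 4.2]
tool_rot: [[-0.966, 0.204, 0.16], [0.203, 0.979, -0.022], [-0.161, 0.011, -0.987]]
ft_force: [0.0, -0.0, 1.0]
opening: 85.6
gripper_force: 0.0
```

Call:
drive_tool(
  steps=[
    [0, 0, 0, 0],
    [0, 0, 0, 0],
    [0, 0, 0, 0],
    [0, 0, 0, 0],
    [0, 0, 0, 0],
  ],
  jaw=1,
)

```text
t: 19.1
tcp_pos: [578.2, 5.5, 3.9]
tool_rot: [[-0.966, 0.205, 0.156], [0.204, 0.979, -0.024], [-0.158, 0.009, -0.987]]
ft_force: [-2.1, -4.2, 5.5]
opening: 34.5
gripper_force: 60.2
```

Call:
drive_tool(
  steps=[
    [-0.001, 0.0002, 0, 0],
    [-0.002, 0.0004, 0, 0],
    [-0.003, 0.0006, 0, 0],
    [-0.004, 0.0008, 0, 0],
    [-0.005, 0.001, 0, 0],
  ],
)

```text
t: 19.6
tcp_pos: [576.3, 7.2, 4.0]
tool_rot: [[-0.965, 0.204, 0.162], [0.204, 0.979, -0.021], [-0.163, 0.012, -0.987]]
ft_force: [7.4, -6.9, -3.3]
opening: 34.5
gripper_force: 60.6
```

Call:
drive_tool(
  steps=[
    [-0.002, 0.0004, 0, 0],
    [-0.004, 0.0008, 0, 0],
    [-0.006, 0.0012, 0, 0],
    [-0.008, 0.0016, 0, 0],
    [-0.008, 0.0016, 0, 0],
  ],
)

```text
t: 20.1
tcp_pos: [568.3, 10.1, 4.0]
tool_rot: [[-0.966, 0.202, 0.163], [0.202, 0.979, -0.02], [-0.164, 0.013, -0.986]]
ft_force: [4.6, -1.8, -1.5]
opening: 35.0
gripper_force: 60.8
```

```bash
python3 st.py
```

```text
20.1 [  19.22   28.68  -33.97   12.74  -19.31 -132.68] [568.3  10.1   4. ] lean [ 9.37 -1.17] F [ 4.6 -1.8 -1.5]
[[-0.966  0.202  0.163]
 [ 0.202  0.979 -0.02 ]
 [-0.164  0.013 -0.986]]
```

Call:
drive_tool(
  steps=[
    [-0.002, 0.0004, 0, 0],
    [-0.005, 0.001, 0, 0],
    [-0.008, 0.0016, 0, 0],
    [-0.01, 0.002, 0, 0],
    [-0.01, 0.002, 0, 0],
  ],
)

```text
t: 20.6
tcp_pos: [557.9, 12.2, 4.1]
tool_rot: [[-0.966, 0.202, 0.162], [0.201, 0.979, -0.02], [-0.163, 0.013, -0.987]]
ft_force: [4.3, 1.1, -1.9]
opening: 34.6
gripper_force: 60.8
```

```bash
cat > rail.py <<'E'
from h import *
from bench import viewer
for n in("scene","side"):
    c=viewer.capture(n); q=cloud(c).reshape(-1,3); O=np.array([616,-7])
    with np.errstate(all='ignore'):
        A=(q[:,:2]-O)@[.979,-.205]; B=(q[:,:2]-O)@[.205,.979]
        for s in(1,-1):
            m=(np.abs(A)<13)&(B*s>25)&(B*s<105)&(q[:,2]>195)&(q[:,2]<245); print(n,s,m.sum(),np.median(q[m,2]).round(1) if m.sum() else None)
        o=orange(c["image"])&(cloud(c)[...,2]<60); p=cloud(c)[o]; a=(p[:,:2]-O)@[.979,-.205]
        if len(a): print("orange x'",len(a),np.nanpercentile(a,[3,97]).round(1))
E
python3 st.py; python3 rail.py
```

```text
20.6 [  19.79   28.01  -35.73   13.63  -18.35 -134.15] [557.9  12.2   4.1] lean [ 9.34 -1.17] F [ 4.3  1.1 -1.9]
[[-0.966  0.202  0.162]
 [ 0.201  0.979 -0.02 ]
 [-0.163  0.013 -0.987]]
scene 1 300 222.9
scene -1 84 223.4
side 1 40 219.7
side -1 199 220.1
orange x' 6 [-67.4 -65.2]
```

Call:
drive_tool(
  steps=[
    [-0.002, 0.0004, 0, 0],
    [-0.005, 0.001, 0, 0],
    [-0.009, 0.0018, 0, 0],
    [-0.012, 0.0025, 0, 0],
    [-0.012, 0.0025, 0, 0],
  ],
)

```text
t: 21.2
tcp_pos: [543.8, 13.8, 4.0]
tool_rot: [[-0.966, 0.204, 0.159], [0.203, 0.979, -0.022], [-0.16, 0.011, -0.987]]
ft_force: [2.1, 2.1, 3.3]
opening: 34.4
gripper_force: 61.4
```

Call:
drive_tool(
  steps=[
    [-0.002, 0.0004, 0, 0],
    [-0.005, 0.001, 0, 0],
    [-0.009, 0.0018, 0, 0],
    [-0.012, 0.0025, 0, 0],
    [-0.012, 0.0025, 0, 0],
  ],
)

```text
t: 21.7
tcp_pos: [531.4, 16.1, 4.0]
tool_rot: [[-0.966, 0.204, 0.158], [0.203, 0.979, -0.022], [-0.159, 0.01, -0.987]]
ft_force: [-0.4, 2.0, 7.3]
opening: 34.9
gripper_force: 61.9
```

Call:
drive_tool(
  steps=[
    [-0.002, 0.0004, 0, 0],
    [-0.005, 0.001, 0, 0],
    [-0.009, 0.0018, 0, 0],
    [-0.012, 0.0025, 0, 0],
    [-0.012, 0.0025, 0, 0],
  ],
)

```text
t: 22.2
tcp_pos: [519.6, 18.7, 4.0]
tool_rot: [[-0.966, 0.204, 0.159], [0.203, 0.979, -0.022], [-0.16, 0.011, -0.987]]
ft_force: [1.6, 1.4, 6.8]
opening: 34.7
gripper_force: 61.9
```

```bash
python3 st.py; python3 rail.py
```

```text
22.2 [  21.78   25.56  -42.47   18.29  -14.66 -141.  ] [519.6  18.7   4. ] lean [ 9.13 -1.27] F [1.6 1.4 6.8]
[[-0.966  0.204  0.159]
 [ 0.203  0.979 -0.022]
 [-0.16   0.011 -0.987]]
scene 1 262 215.8
scene -1 220 215.7
side 1 154 213.0
side -1 180 212.9
orange x' 2 [-102.9  -18.5]
```

Call:
drive_tool(
  steps=[
    [-0.003, 0.0006, 0, 0],
    [-0.006, 0.0012, 0, 0],
    [-0.01, 0.002, 0, 0],
    [-0.013, 0.0027, 0, 0],
    [-0.013, 0.0027, 0, 0],
  ],
)

```text
t: 22.8
tcp_pos: [506.6, 21.4, 3.9]
tool_rot: [[-0.966, 0.204, 0.159], [0.203, 0.979, -0.022], [-0.16, 0.011, -0.987]]
ft_force: [1.4, 2.6, 7.0]
opening: 34.9
gripper_force: 62.0
```

Call:
drive_tool(
  steps=[
    [-0.003, 0.0006, 0, 0],
    [-0.006, 0.0012, 0, 0],
    [-0.01, 0.002, 0, 0],
    [-0.012, 0.0025, 0, 0],
    [-0.012, 0.0025, 0, 0],
  ],
)

```text
t: 23.3
tcp_pos: [494.6, 23.9, 3.9]
tool_rot: [[-0.966, 0.204, 0.158], [0.203, 0.979, -0.022], [-0.16, 0.011, -0.987]]
ft_force: [0.5, 1.7, 7.7]
opening: 34.4
gripper_force: 62.0
```

```bash
python3 st.py
python3 - <<'E'
from bench import viewer
import cv2,numpy as np
a=viewer.capture("scene")["image"][130:290,140:340]; b=viewer.capture("side")["image"][110:290,140:365]
cv2.imwrite("pics/pull.png",np.hstack([cv2.resize(a,(400,320)),cv2.resize(b,(400,320),interpolation=cv2.INTER_CUBIC)])[:,:,::-1])
E
```

```text
23.3 [  22.84   23.86  -47.74   24.35  -11.47 -148.25] [494.6  23.9   3.9] lean [ 9.12 -1.27] F [0.5 1.7 7.7]
[[-0.966  0.204  0.158]
 [ 0.203  0.979 -0.022]
 [-0.16   0.011 -0.987]]
```

View pics/pull.png

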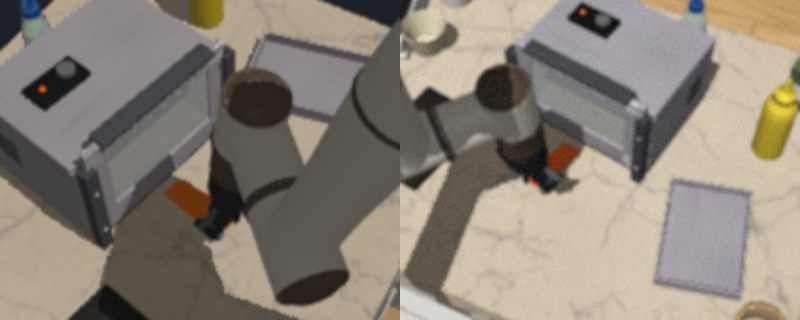

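Run:
```python
from kin import *
from bench import bot
P=np.load("P.npy"); s=bot.read_state(); q=s["joint_positions"]; F=np.diag([-1,-1,1])
p0=s["tcp_pos"];h0=-11.8
for p,h in (((495,24,70),-11.8),((485,-70,75),-5),((470,-190,75),3),((449,-306,75),10.5),((449,-306,9),10.5),((465,-303,9),10.5)):
    n=8
    for k in range(1,n+1):
        a=k/n; pp=np.array(p0)+a*(np.array(p)-p0); qn,c=ik(pp,rot(9.2,h0+a*(h-h0))@F,q,P); m=np.abs(qn-q).max(); q=qn
    print(p,h,q.round(1),round(c,4),round(m,1)); p0,h0=np.array(p),h
```

```text
(495, 24, 70) -11.8 [  24.6   17.   -40.4   12.6  -25.7 -137.5] 0.0 1.5
(485, -70, 75) -5 [  12.5   16.   -38.7    6.2  -26.6 -112.8] 0.0 3.2
(470, -190, 75) 3 [ -4.4  17.8 -32.7  -2.3 -30.4 -80.7] 0.0 3.9
(449, -306, 75) 10.5 [-20.   21.5 -24.2  -7.8 -36.6 -53.5] 0.0 3.1
(449, -306, 9) 10.5 [-20.1  27.6 -26.6  -9.9 -28.2 -51. ] 0.0 1.0
(465, -303, 9) 10.5 [-19.1  28.3 -25.2  -9.4 -28.8 -52.4] 0.0 0.2
```

Call:
drive_tool(
  steps=[
    [0, 0, 0.01, 0],
    [0, 0, 0.025, 0],
    [0, 0, 0.045, 0],
    [0, 0, 0.065, 0],
    [0, 0, 0.065, 0],
  ],
)

```text
t: 23.9
tcp_pos: [493.5, 23.4, 69.1]
tool_rot: [[-0.966, 0.206, 0.157], [0.205, 0.979, -0.023], [-0.158, 0.01, -0.987]]
ft_force: [0.4, 0.2, -1.4]
opening: 34.3
gripper_force: 61.1
```

Call:
drive_tool(
  steps=[
    [-0.003, -0.025, 0.005, 0.01],
    [-0.008, -0.06, 0.005, 0.025],
    [-0.013, -0.1, 0.005, 0.04],
    [-0.018, -0.135, 0.005, 0.055],
    [-0.023, -0.165, 0.005, 0.065],
  ],
)

```text
t: 24.4
tcp_pos: [467.7, -141.6, 70.6]
tool_rot: [[-0.989, -0.003, 0.151], [-0.001, 1.0, 0.011], [-0.151, 0.011, -0.988]]
ft_force: [3.1, 8.5, -1.8]
opening: 34.2
gripper_force: 62.0
```

Call:
drive_tool(
  steps=[
    [-0.004, -0.035, 0, 0.015],
    [-0.009, -0.075, 0, 0.03],
    [-0.014, -0.115, 0, 0.045],
    [-0.019, -0.15, 0, 0.059],
    [-0.021, -0.165, 0, 0.059],
  ],
)

```text
t: 24.9
tcp_pos: [448.0, -308.2, 71.0]
tool_rot: [[-0.972, -0.179, 0.15], [-0.175, 0.984, 0.041], [-0.154, 0.013, -0.988]]
ft_force: [0.4, 0.6, -0.3]
opening: 0.1
gripper_force: 0.0
```

Call:
drive_tool(
  steps=[
    [0, 0, 0, 0],
    [0, 0, 0, 0],
  ],
)

```text
t: 25.1
tcp_pos: [448.7, -305.5, 71.6]
tool_rot: [[-0.972, -0.181, 0.15], [-0.177, 0.983, 0.041], [-0.155, 0.013, -0.988]]
ft_force: [-0.2, 0.2, -0.2]
opening: -0.2
gripper_force: 0.0
```

```bash
python3 st.py
python3 - <<'E'
from bench import viewer
from h import *
c=viewer.capture("side"); W=cloud(c); O=(W[...,0]>380)&(W[...,0]<640)&(W[...,1]<-185)&(W[...,1]>-400)&(W[...,2]>12)&(W[...,2]<30)&~orange(c["image"])
print(cv2.minAreaRect(W[O][:,:2].astype(np.float32)))
a=viewer.capture("scene")["image"][110:250,230:405]; b=c["image"][190:330,250:425]
cv2.imwrite("pics/tray.png",cv2.resize(np.hstack([a,b]),(800,320),interpolation=cv2.INTER_CUBIC)[:,:,::-1])
E
```

```text
25.1 [-20.28  22.01 -23.71  -8.6  -37.29 -52.82] [ 448.7 -305.5   71.6] lean [8.64 2.36] F [-0.2  0.2 -0.2]
[[-0.972 -0.181  0.15 ]
 [-0.177  0.983  0.041]
 [-0.155  0.013 -0.988]]
((498.935546875, -280.8492736816406), (210.39105224609375, 182.4795379638672), 10.14674186706543)
```

View pics/tray.png

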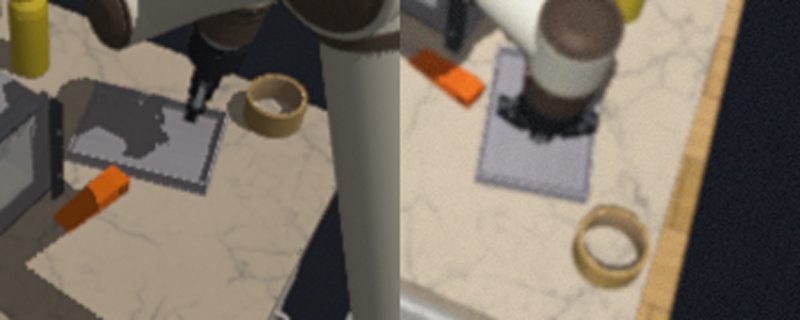

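Run:
```python
from bench import viewer
from h import *
for n in("scene","side"):
    c=viewer.capture(n); W=cloud(c); o=orange(c["image"])&(W[...,2]<60); h=cv2.cvtColor(c["image"],cv2.COLOR_RGB2HSV)
    o2=(h[...,0]<16)&(h[...,1]>180)&(h[...,2]>60)&(W[...,2]<60)&(W[...,2]>2)&(W[...,0]>380)&(W[...,0]<640)
    p=W[o2]; print(n,len(p),cv2.minAreaRect(p[:,:2].astype(np.float32)),np.percentile(p[:,2],[2,50,98]))
    t=p[p[:,2]>26.5]; print(" heel top",len(t),t.mean(0),cv2.minAreaRect(t[:,:2].astype(np.float32)) if len(t)>4 else "")
    # slope plane fit
    A=np.c_[p[:,:2],np.ones(len(p))]; m=(p[:,2]<25)&(p[:,2]>6); k=np.linalg.lstsq(A[m],p[m,2],rcond=None)[0]; print(" slope",k, np.degrees(np.arctan2(-k[1],-k[0])))
    lo=p[p[:,2]<9]; print(" low",len(lo),lo.mean(0) if len(lo) else "")
```

```text
scene 381 ((525.3328247070312, -149.19570922851562), (112.15032196044922, 38.48045349121094), 67.0100326538086) [ 4.01518761 18.93596748 31.93691924]
 heel top 90 [ 512.59728715 -182.25295636   29.59643557] ((513.9995727539062, -178.44068908691406), (49.60848617553711, 35.94723129272461), 67.9896240234375)
 slope [  0.03095359  -0.19580543 -28.03301973] 98.98317356931427
 low 69 [ 538.44731896 -114.06684577    6.36731178]
side 312 ((521.6878662109375, -152.57199096679688), (111.19026184082031, 36.923274993896484), 67.54373168945312) [ 3.58459714 19.58138078 29.91634811]
 heel top 59 [ 506.43291285 -186.98507969   28.14547421] ((508.4632873535156, -184.17494201660156), (40.4786491394043, 35.42021179199219), 82.21743774414062)
 slope [-0.02123817 -0.17100435  1.14145942] 82.92030889013888
 low 51 [ 537.29327993 -117.46452183    6.27977719]
```

Call:
drive_tool(
  steps=[
    [0.01, 0.02, 0, 0.047],
    [0.022, 0.045, 0, 0.094],
    [0.035, 0.07, 0, 0.141],
    [0.048, 0.095, 0, 0.188],
    [0.06, 0.12, 0, 0.23],
  ],
  jaw=-0.3,
)

```text
t: 25.8
tcp_pos: [511.3, -184.4, 73.8]
tool_rot: [[-0.605, -0.791, 0.089], [-0.78, 0.611, 0.132], [-0.159, 0.01, -0.987]]
ft_force: [0.9, -0.2, 0.1]
opening: 55.6
gripper_force: 0.0
```

Call:
drive_tool(
  steps=[
    [0.004, 0.01, 0, 0.047],
    [0.006, 0.014, 0, 0.086],
    [0.006, 0.014, 0, 0.086],
    [0.006, 0.014, -0.02, 0.086],
    [0.006, 0.014, -0.02, 0.086],
  ],
)

```text
t: 26.3
tcp_pos: [514.8, -171.5, 51.7]
tool_rot: [[-0.384, -0.922, 0.047], [-0.91, 0.386, 0.152], [-0.159, 0.016, -0.987]]
ft_force: [-0.4, 0.6, -0.3]
opening: 55.6
gripper_force: 0.0
```

```bash
python3 st.py
python3 - <<'E'
from bench import bot
import numpy as np
s=bot.read_state(); R=s["tool_rot"]; print("opening",s["opening"],"head",np.degrees(np.arctan2(R[1,0],R[0,0])),"g-tcp",(-19*R[:,2]).round(1))
E
```

```text
26.3 [ -6.83  26.1  -18.63 -12.96 -44.34  -6.76] [ 514.8 -171.5   51.7] lean [2.7  8.76] F [-0.4  0.6 -0.3]
[[-0.384 -0.922  0.047]
 [-0.91   0.386  0.152]
 [-0.159  0.016 -0.987]]
opening 55.56588141261234 head -112.87950673327954 g-tcp [-0.9 -2.9 18.8]
```

Call:
drive_tool(
  steps=[
    [0, 0, -0.025, 0],
    [0, 0, -0.045, 0],
    [0, 0, -0.049, 0],
    [0, 0, -0.049, 0],
  ],
)

```text
t: 26.7
tcp_pos: [516.5, -172.4, 4.6]
tool_rot: [[-0.382, -0.923, 0.051], [-0.911, 0.385, 0.151], [-0.159, 0.012, -0.987]]
ft_force: [-0.9, -0.7, 0.4]
opening: 55.2
gripper_force: 0.0
```

Call:
drive_tool(
  steps=[
    [0, 0, 0, 0],
    [0, 0, 0, 0],
    [0, 0, 0, 0],
    [0, 0, 0, 0],
  ],
  jaw=1,
)

```text
t: 27.1
tcp_pos: [518.0, -172.6, 6.2]
tool_rot: [[-0.38, -0.923, 0.055], [-0.911, 0.384, 0.15], [-0.16, 0.007, -0.987]]
ft_force: [-0.8, -0.5, 5.4]
opening: 35.1
gripper_force: 61.2
```

Call:
drive_tool(
  steps=[
    [0, 0, 0.005, 0],
    [0, 0, 0.015, 0],
    [0, 0, 0.03, 0],
    [0, 0, 0.045, 0],
    [0, 0, 0.045, 0],
  ],
)

```text
t: 27.6
tcp_pos: [518.6, -172.7, 52.5]
tool_rot: [[-0.379, -0.924, 0.057], [-0.911, 0.384, 0.15], [-0.16, 0.005, -0.987]]
ft_force: [0.3, 0.5, -1.9]
opening: 34.7
gripper_force: 60.4
```

```bash
python3 st.py
python3 - <<'E'
from bench import viewer
from h import *
for n in("scene","side"):
    c=viewer.capture(n); W=cloud(c); h=cv2.cvtColor(c["image"],cv2.COLOR_RGB2HSV)
    o=(h[...,0]<16)&(h[...,1]>180)&(h[...,2]>60)&(W[...,2]<100)&(W[...,0]>380)&(W[...,0]<640); p=W[o]; print(n,len(p),cv2.minAreaRect(p[:,:2].astype(np.float32)) if len(p)>4 else "",np.percentile(p[:,2],[2,50,98]))
E
```

```text
27.6 [ -6.87  26.11 -18.45 -12.95 -43.93  -6.48] [ 518.6 -172.7   52.5] lean [3.27 8.61] F [ 0.3  0.5 -1.9]
[[-0.379 -0.924  0.057]
 [-0.911  0.384  0.15 ]
 [-0.16   0.005 -0.987]]
scene 331 ((536.7842407226562, -140.8279266357422), (66.25208282470703, 97.66641235351562), 13.398361206054688) [48.84543594 61.66154359 77.72388895]
side 215 ((536.4061279296875, -155.90185546875), (113.09819793701172, 80.45368957519531), 74.49361419677734) [43.80855327 58.47995281 74.61697593]
```

Call:
drive_tool(
  steps=[
    [-0.003, -0.012, 0, 0],
    [-0.009, -0.034, 0.003, -0.02],
    [-0.016, -0.06, 0.005, -0.045],
    [-0.024, -0.086, 0.005, -0.075],
    [-0.031, -0.108, 0.005, -0.105],
  ],
)

```text
t: 28.2
tcp_pos: [484.7, -281.9, 53.7]
tool_rot: [[-0.659, -0.746, 0.097], [-0.735, 0.666, 0.126], [-0.159, 0.012, -0.987]]
ft_force: [0.3, 0.0, -1.9]
opening: 34.7
gripper_force: 60.3
```

Call:
drive_tool(
  steps=[
    [-0.004, -0.01, 0, -0.035],
    [-0.007, -0.017, 0, -0.07],
    [-0.009, -0.02, 0, -0.11],
    [-0.009, -0.02, 0, -0.15],
    [-0.009, -0.02, 0, -0.185],
  ],
)

```text
t: 28.7
tcp_pos: [475.6, -301.0, 53.6]
tool_rot: [[-0.955, -0.257, 0.149], [-0.252, 0.966, 0.052], [-0.157, 0.012, -0.987]]
ft_force: [0.1, -0.3, -1.1]
opening: 34.8
gripper_force: 60.4
```

Call:
drive_tool(
  steps=[
    [0, 0, 0, -0.018],
    [0, 0, 0, -0.026],
    [0, 0, 0, -0.026],
  ],
)

```text
t: 29.0
tcp_pos: [475.8, -300.5, 53.7]
tool_rot: [[-0.971, -0.183, 0.153], [-0.178, 0.983, 0.04], [-0.157, 0.012, -0.987]]
ft_force: [0.2, -0.3, -1.7]
opening: 35.1
gripper_force: 60.4
```

```bash
python3 st.py
python3 - <<'E'
from bench import viewer
from h import *
ims=[]
for n,(r,k) in(("scene",(110,230)),("side",(190,250))):
    c=viewer.capture(n); ims.append(c["image"][r:r+140,k:k+175])
    W=cloud(c); m=(W[...,0]>370)&(W[...,0]<640)&(W[...,1]<-195)&(W[...,1]>-385)&(W[...,2]>15)&(W[...,2]<30); print(cv2.minAreaRect(W[m][:,:2].astype(np.float32)))
cv2.imwrite("pics/tray2.png",cv2.resize(np.hstack(ims),(800,320),interpolation=cv2.INTER_CUBIC)[:,:,::-1])
E
```

```text
29.0 [-18.68  24.93 -22.18  -8.56 -35.6  -54.2 ] [ 475.8 -300.5   53.7] lean [8.77 2.29] F [ 0.2 -0.3 -1.7]
[[-0.971 -0.183  0.153]
 [-0.178  0.983  0.04 ]
 [-0.157  0.012 -0.987]]
((506.7077941894531, -294.7858581542969), (210.32861328125, 157.10922241210938), 10.405768394470215)
((502.8951416015625, -296.6996154785156), (213.34812927246094, 150.49986267089844), 10.29350471496582)
```

View pics/tray2.png

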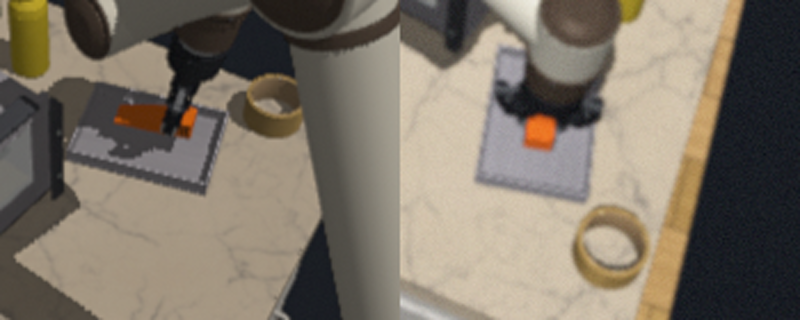

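Call:
drive_tool(
  steps=[
    [0.004, 0.001, -0.012, 0],
    [0.004, 0.001, -0.026, 0],
    [0.004, 0.001, -0.036, 0],
    [0.004, 0.001, -0.041, 0],
    [0.004, 0.001, -0.043, 0],
  ],
)

```text
t: 29.6
tcp_pos: [480.2, -299.1, 10.3]
tool_rot: [[-0.971, -0.183, 0.153], [-0.179, 0.983, 0.04], [-0.157, 0.012, -0.987]]
ft_force: [-0.6, 1.3, -0.2]
opening: 35.4
gripper_force: 60.5
```

Call:
drive_tool(
  steps=[
    [0, 0, 0, 0],
  ],
)

```text
t: 29.7
tcp_pos: [480.7, -299.3, 11.2]
tool_rot: [[-0.971, -0.183, 0.154], [-0.179, 0.983, 0.039], [-0.159, 0.011, -0.987]]
ft_force: [0.1, 0.1, -1.2]
opening: 34.8
gripper_force: 60.4
```

Call:
drive_tool(
  steps=[
    [0, 0, -0.001, 0],
  ],
)

```text
t: 29.8
tcp_pos: [481.3, -299.5, 11.1]
tool_rot: [[-0.971, -0.183, 0.156], [-0.179, 0.983, 0.039], [-0.16, 0.01, -0.987]]
ft_force: [-0.3, 0.1, -2.0]
opening: 35.1
gripper_force: 60.4
```

Call:
drive_tool(
  steps=[
    [0, 0, 0, 0],
    [0, 0, 0, 0],
    [0, 0, 0, 0],
  ],
  jaw=-0.3,
)

```text
t: 30.1
tcp_pos: [481.3, -299.5, 11.2]
tool_rot: [[-0.971, -0.183, 0.156], [-0.179, 0.983, 0.039], [-0.16, 0.01, -0.987]]
ft_force: [0.1, 1.3, 1.2]
opening: 55.2
gripper_force: 0.0
```

Call:
drive_tool(
  steps=[
    [0, 0, 0.02, 0],
    [0, 0, 0.06, 0],
    [0, 0, 0.11, 0],
    [0, 0, 0.16, 0],
    [0, 0, 0.21, 0],
  ],
)

```text
t: 30.6
tcp_pos: [480.4, -299.2, 223.1]
tool_rot: [[-0.971, -0.183, 0.155], [-0.179, 0.983, 0.039], [-0.16, 0.01, -0.987]]
ft_force: [0.8, -1.2, 0.4]
opening: 55.5
gripper_force: 0.0
```

```bash
python3 st.py; python3 rail.py
python3 - <<'E'
from bench import viewer
from h import *
c=viewer.capture("scene"); W=cloud(c); h=cv2.cvtColor(c["image"],cv2.COLOR_RGB2HSV)
o=(h[...,0]<16)&(h[...,1]>180)&(h[...,2]>60)&(W[...,2]<100)&(W[...,0]>380)&(W[...,0]<640)&(W[...,1]<-200); p=W[o]; print(cv2.minAreaRect(p[:,:2].astype(np.float32)),np.percentile(p[:,2],[2,50,98]))
E
```

```text
30.6 [-18.27  13.72 -11.2   -5.83 -57.41 -58.43] [ 480.4 -299.2  223.1] lean [8.94 2.22] F [ 0.8 -1.2  0.4]
[[-0.971 -0.183  0.155]
 [-0.179  0.983  0.039]
 [-0.16   0.01  -0.987]]
scene 1 254 215.8
scene -1 221 215.7
orange x' 266 [-103.4   -4.9]
side 1 0 None
side -1 179 212.9
orange x' 280 [-107.4   -7.8]
((503.45733642578125, -291.35198974609375), (112.56269073486328, 40.1806640625), 11.482247352600098) [ 7.34584263 22.81193185 36.40298086]
```

Call:
drive_tool(
  steps=[
    [0.138, 0.292, 0.037, 0],
    [0.138, 0.292, 0.037, 0],
    [0.138, 0.292, 0.037, 0],
    [0.138, 0.292, 0.037, 0],
    [0.138, 0.292, 0.037, 0],
  ],
  jaw=1,
)

```text
t: 31.25
tcp_pos: [586.8, -72.8, 248.1]
tool_rot: [[-0.971, -0.183, 0.153], [-0.179, 0.983, 0.039], [-0.157, 0.011, -0.987]]
ft_force: [0.5, -0.3, 0.7]
opening: 0.1
gripper_force: 0.0
```

```bash
python3 st.py
```

```text
31.25 [  8.08  13.99  -8.84  -1.17 -58.15 -87.06] [586.8 -72.8 248.1] lean [8.79 2.25] F [ 0.5 -0.3  0.7]
[[-0.971 -0.183  0.153]
 [-0.179  0.983  0.039]
 [-0.157  0.011 -0.987]]
```

Target TCP (618, −7): move on, then descend to just above the rail.

Call:
drive_tool(
  steps=[
    [0.031, 0.066, 0, 0],
    [0.031, 0.066, 0, 0],
    [0.031, 0.066, 0, 0],
    [0.031, 0.066, -0.01, 0],
    [0.031, 0.066, -0.022, 0],
  ],
)

```text
t: 31.75
tcp_pos: [617.3, -9.6, 225.9]
tool_rot: [[-0.971, -0.182, 0.154], [-0.178, 0.983, 0.039], [-0.159, 0.011, -0.987]]
ft_force: [0.3, 0.3, -0.2]
opening: -0.0
gripper_force: 0.0
```

```bash
python3 st.py
```

```text
31.75 [ 1.410e+01  1.727e+01 -8.020e+00 -3.000e-02 -5.557e+01 -9.366e+01] [617.3  -9.6 225.9] lean [8.86 2.25] F [ 0.3  0.3 -0.2]
[[-0.971 -0.182  0.154]
 [-0.178  0.983  0.039]
 [-0.159  0.011 -0.987]]
```

Call:
drive_tool(
  steps=[
    [0, 0, -0.002, 0],
    [0, 0, -0.004, 0],
    [0, 0, -0.006, 0],
    [0, 0, -0.008, 0],
    [0, 0, -0.009, 0],
  ],
)

```text
t: 32.25
tcp_pos: [618.0, -8.9, 218.2]
tool_rot: [[-0.971, -0.182, 0.155], [-0.178, 0.983, 0.039], [-0.16, 0.01, -0.987]]
ft_force: [0.5, -0.4, 0.7]
opening: 0.2
gripper_force: 0.0
```

Call:
drive_tool(
  steps=[
    [0, 0, -0.001, 0],
    [0, 0, -0.002, 0],
    [0, 0, -0.003, 0],
  ],
)

```text
t: 32.55
tcp_pos: [618.1, -8.8, 215.5]
tool_rot: [[-0.971, -0.183, 0.155], [-0.179, 0.983, 0.039], [-0.16, 0.01, -0.987]]
ft_force: [-0.9, -0.6, 2.9]
opening: -0.2
gripper_force: 1.0
```

Call:
drive_tool(
  steps=[
    [0, 0, -0.001, 0],
    [0, 0, -0.002, 0],
  ],
)

```text
t: 32.75
tcp_pos: [618.1, -8.8, 213.6]
tool_rot: [[-0.971, -0.183, 0.155], [-0.179, 0.983, 0.039], [-0.16, 0.01, -0.987]]
ft_force: [-1.8, -0.1, 2.4]
opening: -0.1
gripper_force: 1.8
```

Call:
drive_tool(
  steps=[
    [0, 0, -0.001, 0],
    [0, 0, -0.002, 0],
  ],
)

```text
t: 32.95
tcp_pos: [618.1, -8.8, 211.7]
tool_rot: [[-0.971, -0.183, 0.156], [-0.179, 0.983, 0.039], [-0.16, 0.01, -0.987]]
ft_force: [-2.4, -0.6, 5.1]
opening: -0.0
gripper_force: 2.7
```

Call:
drive_tool(
  steps=[
    [0, 0, -0.001, 0],
    [0, 0, -0.002, 0],
  ],
)

```text
t: 33.15
tcp_pos: [618.2, -8.8, 209.9]
tool_rot: [[-0.971, -0.183, 0.156], [-0.179, 0.983, 0.039], [-0.16, 0.01, -0.987]]
ft_force: [-2.6, -0.2, 6.6]
opening: 0.1
gripper_force: 3.4
```

Call:
drive_tool(
  steps=[
    [0, 0, -0.001, 0],
  ],
)

```text
t: 33.25
tcp_pos: [618.2, -8.8, 209.1]
tool_rot: [[-0.971, -0.183, 0.156], [-0.179, 0.983, 0.039], [-0.16, 0.01, -0.987]]
ft_force: [-2.8, 0.5, 7.7]
opening: 0.2
gripper_force: 3.8
```

Call:
drive_tool(
  steps=[
    [0, 0, -0.001, 0],
  ],
)

```text
t: 33.35
tcp_pos: [618.2, -8.8, 208.3]
tool_rot: [[-0.971, -0.183, 0.156], [-0.179, 0.983, 0.039], [-0.16, 0.01, -0.987]]
ft_force: [-3.7, 0.1, 8.0]
opening: 0.0
gripper_force: 4.2
```

Call:
drive_tool(
  steps=[
    [0, 0, -0.001, 0],
  ],
)

```text
t: 33.45
tcp_pos: [618.2, -8.8, 207.5]
tool_rot: [[-0.971, -0.183, 0.156], [-0.179, 0.983, 0.039], [-0.161, 0.01, -0.987]]
ft_force: [-3.2, 0.0, 9.0]
opening: -0.3
gripper_force: 4.5
```

Call:
drive_tool(
  steps=[
    [0, 0, -0.001, 0],
  ],
)

```text
t: 33.55
tcp_pos: [618.2, -8.8, 207.0]
tool_rot: [[-0.97, -0.183, 0.156], [-0.18, 0.983, 0.039], [-0.161, 0.01, -0.987]]
ft_force: [-6.0, 0.7, 13.2]
opening: -0.1
gripper_force: 6.8
```

Call:
drive_tool(
  steps=[
    [0, 0, -0.001, 0],
  ],
)

```text
t: 33.65
tcp_pos: [618.3, -8.8, 207.0]
tool_rot: [[-0.97, -0.184, 0.157], [-0.18, 0.983, 0.039], [-0.161, 0.009, -0.987]]
ft_force: [-7.0, 1.7, 15.9]
opening: -0.0
gripper_force: 8.4
```

Call:
drive_tool(
  steps=[
    [0, 0, -0.001, 0],
    [0, 0, -0.002, 0],
    [0, 0, -0.002, 0],
  ],
)

```text
t: 33.95
tcp_pos: [618.3, -8.9, 206.9]
tool_rot: [[-0.97, -0.184, 0.159], [-0.18, 0.983, 0.039], [-0.163, 0.009, -0.987]]
ft_force: [-9.8, 0.7, 20.6]
opening: 0.0
gripper_force: 10.0
```

Call:
drive_tool(
  steps=[
    [0, 0, 0.002, 0],
    [0, 0, 0.01, 0],
    [0, 0, 0.03, 0],
    [0, 0, 0.06, 0],
    [-0.03, 0, 0.1, 0],
  ],
)

```text
t: 34.45
tcp_pos: [588.9, -8.4, 299.3]
tool_rot: [[-0.972, -0.182, 0.149], [-0.178, 0.983, 0.038], [-0.154, 0.011, -0.988]]
ft_force: [0.4, 0.6, 0.5]
opening: 0.3
gripper_force: 0.0
```

Call:
drive_tool(
  steps=[
    [-0.04, 0, 0.02, 0],
    [-0.08, 0, 0.04, 0],
    [-0.12, 0, 0.04, 0],
    [-0.12, 0, 0.04, 0],
    [-0.12, 0, 0.04, 0],
  ],
)

```text
t: 34.95
tcp_pos: [467.6, -8.5, 342.2]
tool_rot: [[-0.971, -0.183, 0.156], [-0.179, 0.983, 0.04], [-0.16, 0.011, -0.987]]
ft_force: [0.1, 0.7, 0.8]
opening: -0.1
gripper_force: 0.0
```

```bash
python3 st.py; python3 rail.py
python3 - <<'E'
from bench import viewer
import cv2
cv2.imwrite("pics/end.png",viewer.capture("side")["image"][60:340,80:400,::-1])
E
```

```text
34.95 [ 19.49  -2.24 -14.75   0.88 -68.27 -99.22] [467.6  -8.5 342.2] lean [8.96 2.3 ] F [0.1 0.7 0.8]
[[-0.971 -0.183  0.156]
 [-0.179  0.983  0.04 ]
 [-0.16   0.011 -0.987]]
scene 1 250 205.9
scene -1 219 205.3
orange x' 248 [-102.2   -4.9]
side 1 0 None
side -1 170 202.8
orange x' 282 [-107.7   -7.5]
```

View pics/end.png

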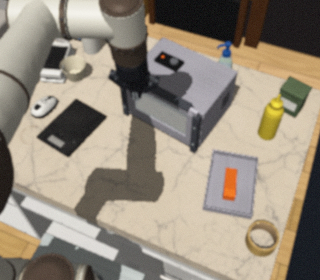

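```bash
python3 -c "
from bench import bot
print(bot.hand_in())"
```

```text
the job is handed in; nothing more can be done
None
```

I handed the job in at about 35 s: the wedge is out and lying flat in the tray, and the shutter is pressed home. Nothing else on the counter was touched, but the wedge slipped from the gripper once, falling about 65 mm onto the counter between pulling it clear and traying it, and I picked it up again.

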